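Close down the phone-battery bench

ROBOT

A 6-joint arm with a two-finger parallel gripper is mounted at the origin on the work surface. World frame = base frame: x ahead of the robot, y to its left, z up, the work surface at z = 0. Lengths are in m, angles in rad, forces in N, time in s.
With the tool pointing down it reaches from about 0.375 to 0.9 m from the base axis. Payload 3.1 kg.
Tool frame: the origin (TCP) lies between the finger pads; the fingertips stand 8 mm ahead of it and the grasp point (between the pads) lies 11 mm behind it; z points along the fingers, y is the line along which they close (so a half turn about z gives the same grasp; the last joint's range is limited). The gripper opens to 85 mm and grips with 20 to 120 N. Pads are 22 mm wide; open, the fingers measure 114 mm over their backs; the gripper's body (76 mm by 85 mm) begins 54 mm behind the grasp point. The pads swing forward as they close: fully open they stand 13 mm farther back than shut.
Start: joints at [1.036, 0.527, 1.433, -0, 1.181, -0.178], TCP at [0.218, 0.586, 0.21] pointing down, gripper open.
Joint ranges: [-3.08, 3.08], [-0.75, 2.2], [0.22, 2.44], [-1.43, 4.57], [0, 2.65], [-2.85, 2.85]. Speed limits (rad/s): [2.79, 2.79, 3.14, 3.14, 3.14, 3.14].

INTERFACE

Orientations are given as a unit quaternion [w, x, y, z].
In Python, from plant import arm, imaging gives the robot as it stands.
- The arm moves only by the shell command python3 -m creep 'ROWS' [OPENING]. ROWS is JSON, a list of rows, each an object with "linear": the shift along the tool's x, y, z in cm, a list of three; "twist": the turn, a rotation vector about the tool's x, y, z in degrees, a list of three. A call has 1 to 12 rows; each row shifts and turns the commanded pose from where the row before left it, along the tool's axes as they then stand; what a row does not reach is not made up. A row lasts 1/10 s, in which the tool goes at most 50 mm and 8.59 degrees, less where a joint would pass 70% of its speed; a pose out of reach is approached as far as the arm can. A call is refused whole if a number of a shift passes 5 or a number of a turn 8.59, either way. A call with a gripper value outside its range is refused whole. OPENING is the finger opening in cm, from 0 to 8.54, set as the call begins (- or left out, the last holds). The fingers move at their own pace and stop on an object; the grip force is fixed at half the most. Time passes only in rows, so rows that do not move let the fingers close. It gives the time, the measured TCP pose, the force, the opening and the grip force at its end, in the units of the state.
- arm.sense(): the state, without advancing time (a new reading comes with each control period).
- imaging.camera(name): name is "side" or "top" or "wrist"; returns the picture (400x640x3 uint8, red, green, blue); there is no depth.
- imaging.calibration(name): a dict with "mtx" (3x3 intrinsics, pixels), "k1" (the pictures are not rectified: a ray, as slopes to the right and down, at radius r is drawn at 1 + k1 r^2 times it, then the intrinsics apply), "R" (3x3) and "t" (3): a world point X has camera coordinates R X + t. Camera axes: x right, y down, z forward; pixel columns grow to the right and rows downward; lengths in m; the calibration is good to about 2 mm. A picture is of the moment at which its call begins: read the wrist's pose just before it. calibration takes no time and is no camera call; for the wrist camera it gives the pose at the moment of the call.
- arm.close_job(): hands the job in; it is judged then, once.
The state is a dict: "time": time; "q": joint angles; "qd": joint speeds; "tau": joint torques, N m; "eef_pos": TCP position; "eef_rot": TCP orientation; "ft_force": force on the tool from outside, world axes, zero at the start; "wrist_torque": the same for the moment, N m; "width": opening from 0.0 (shut) to 1.0 (fully open); "finger_force": force on a finger pad.
Only numpy, scipy, OpenCV 4.12 (cv2) and the standard library are available. Lean on these libraries where they do the work, as an engineer would, in place of code of your own. Each camera call takes 0.05 s, during which the arm holds its last target. There are 200 camera calls.

TASK

The battery checks are done, so close down this corner of the repair bench: first turn the charger's knob anticlockwise all the way to its off stop. Then, in any order, lay all the loose phone batteries flat on the tray, one to a cell and straight inside its outline with their long sides along the outline's long sides, filling the row nearer the robot before using the far row, and pile the three flat white cases into one stack on the table with their edges flush. Leave everything else as it is.

Things in the scene. Friction and masses are not known exactly. Their poses are not given: they have to be found in the camera images.
- output_knob (a joint): black bar-grip knob on top of the charger; 0 = off, its fully anticlockwise end stop (seen from above); grows clockwise, in rad, to 4.4
- output_knob_grip (a point): point on the knob's vertical axis at the height to grip it, 87 mm above the table and 7 mm below the knob's top; the grip is an upright bar 42 (x) x 14 (y) x 32 mm high, a white mark at its -x end; x turns with the knob and lies along the charger's x at 0
- charger: grey fixed battery charger, 120 x 160 x 50 mm high, dark display on its far half, knob on its near half; origin under its centre
- tray: flat fixed aluminium layout tray without rim, 145 (x) x 200 (y) x 3 mm thick, with two rows (across x) of three cells outlined in black; each outline is 62 (x) x 45 (y) mm; cell centres 64 mm apart along x and 60 mm along y; origin under its centre, its -x side faces the robot
- near1 (a point): centre of an outlined cell on the tray's upper face (3 mm above the table), row nearer to the robot, number 1 counted from the robot's left; axes as the tray
- near2 (a point): centre of an outlined cell on the tray's upper face (3 mm above the table), row nearer to the robot, number 2 counted from the robot's left; axes as the tray
- near3 (a point): centre of an outlined cell on the tray's upper face (3 mm above the table), row nearer to the robot, number 3 counted from the robot's left; axes as the tray
- far1 (a point): centre of an outlined cell on the tray's upper face (3 mm above the table), row farther from the robot, number 1 counted from the robot's left; axes as the tray
- far2 (a point): centre of an outlined cell on the tray's upper face (3 mm above the table), row farther from the robot, number 2 counted from the robot's left; axes as the tray
- far3 (a point): centre of an outlined cell on the tray's upper face (3 mm above the table), row farther from the robot, number 3 counted from the robot's left; axes as the tray
- battery1: removable phone battery, flat rigid black block with a pale label band, 54 (x) x 34 (y) x 6 mm, brass contacts at one short end, 24 g; may be absent; origin at its centre
- battery2: removable phone battery, flat rigid black block with a pale label band, 54 (x) x 34 (y) x 6 mm, brass contacts at one short end, 24 g; may be absent; origin at its centre
- battery3: removable phone battery, flat rigid black block with a pale label band, 54 (x) x 34 (y) x 6 mm, brass contacts at one short end, 24 g; may be absent; origin at its centre
- battery4: removable phone battery, flat rigid black block with a pale label band, 54 (x) x 34 (y) x 6 mm, brass contacts at one short end, 24 g; may be absent; origin at its centre
- battery5: removable phone battery, flat rigid black block with a pale label band, 54 (x) x 34 (y) x 6 mm, brass contacts at one short end, 24 g; may be absent; origin at its centre
- case_a: flat closed white plastic parts case, 90 (x) x 60 (y) x 18 mm high, flat top and underside, about 90 g; origin at the centre of its underside
- case_b: flat closed white plastic parts case, 90 (x) x 60 (y) x 18 mm high, flat top and underside, about 90 g; origin at the centre of its underside
- case_c: flat closed white plastic parts case, 90 (x) x 60 (y) x 18 mm high, flat top and underside, about 90 g; origin at the centre of its underside
- flux_tin: round metal flux tin, 36 mm across, 24 mm high; to be left alone
- tape_roll: roll of pale tape lying flat, 90 mm across, 22 mm high; to be left alone
- solvent: white solvent bottle, 56 mm across, 110 mm high; to be left alone
- driver: red screwdriver lying on the table; to be left alone
- brush: black brush lying on the table; to be left alone
- spool: grey solder-wire spool, 52 mm across, 32 mm high; to be left alone
Mind the look-alikes: they are no part of the job. What is shaped like the battery3 but brown or turquoise is not meant.

How it is judged:
On the way, in this order (a step that is already met when the one before it is completed fails the run):
1. the charger's knob is turned to its off stop (value of joint output_knob below 0.1 rad), for 0.2 s.
2. all batteries present are laid out in cells of the tray, the near row full ((horizontal distance between battery1 and near1 below 0.009 m or horizontal distance between battery1 and near2 below 0.009 m or horizontal distance between battery1 and near3 below 0.009 m or horizontal distance between battery1 and far1 below 0.009 m or horizontal distance between battery1 and far2 below 0.009 m or horizontal distance between battery1 and far3 below 0.009 m) and angle between the x axis of each of battery1, battery2, battery3, battery4, battery5 and the x axis of tray, either way round below 0.2 rad and height (world z) of battery1 between 0.004 and 0.0085 m and linear speed of each of battery1, battery2, battery3, battery4, battery5 below 0.02 m/s and (horizontal distance between battery2 and near1 below 0.009 m or horizontal distance between battery2 and near2 below 0.009 m or horizontal distance between battery2 and near3 below 0.009 m or horizontal distance between battery2 and far1 below 0.009 m or horizontal distance between battery2 and far2 below 0.009 m or horizontal distance between battery2 and far3 below 0.009 m) and height (world z) of battery2 between 0.004 and 0.0085 m and (horizontal distance between battery3 and near1 below 0.009 m or horizontal distance between battery3 and near2 below 0.009 m or horizontal distance between battery3 and near3 below 0.009 m or horizontal distance between battery3 and far1 below 0.009 m or horizontal distance between battery3 and far2 below 0.009 m or horizontal distance between battery3 and far3 below 0.009 m) and height (world z) of battery3 between 0.004 and 0.0085 m and (horizontal distance between battery4 and near1 below 0.009 m or horizontal distance between battery4 and near2 below 0.009 m or horizontal distance between battery4 and near3 below 0.009 m or horizontal distance between battery4 and far1 below 0.009 m or horizontal distance between battery4 and far2 below 0.009 m or horizontal distance between battery4 and far3 below 0.009 m) and height (world z) of battery4 between 0.004 and 0.0085 m and (horizontal distance between battery5 and near1 below 0.009 m or horizontal distance between battery5 and near2 below 0.009 m or horizontal distance between battery5 and near3 below 0.009 m or horizontal distance between battery5 and far1 below 0.009 m or horizontal distance between battery5 and far2 below 0.009 m or horizontal distance between battery5 and far3 below 0.009 m) and height (world z) of battery5 between 0.004 and 0.0085 m and horizontal distance between any of battery1, battery2, battery3, battery4, battery5 and near1 below 0.009 m and horizontal distance between any of battery1, battery2, battery3, battery4, battery5 and near2 below 0.009 m and horizontal distance between any of battery1, battery2, battery3, battery4, battery5 and near3 below 0.009 m), for 0.2 s.
At the end, for the whole second after the job is handed in: Knob within 0.1 rad of its anticlockwise stop; each battery flat in its own cell, within 9 mm of its centre and 0.2 rad of the tray, all three near cells filled; the three cases in one upright pile on the table, each within 7 mm and 0.12 rad of the one below; all at rest (all of step 2 and value of joint output_knob below 0.1 rad and ((height (world z) of case_a below 0.01 m and horizontal distance between case_b and case_a below 0.007 m and angle between the x axis of case_b and the x axis of case_a, either way round below 0.12 rad and z of case_b in the frame of case_a between 0.015 and 0.021 m and horizontal distance between case_c and case_b below 0.007 m and angle between the x axis of case_c and the x axis of case_b, either way round below 0.12 rad and z of case_c in the frame of case_b between 0.015 and 0.021 m) or (height (world z) of case_a below 0.01 m and horizontal distance between case_c and case_a below 0.007 m and angle between the x axis of case_c and the x axis of case_a, either way round below 0.12 rad and z of case_c in the frame of case_a between 0.015 and 0.021 m and horizontal distance between case_b and case_c below 0.007 m and angle between the x axis of case_b and the x axis of case_c, either way round below 0.12 rad and z of case_b in the frame of case_c between 0.015 and 0.021 m) or (height (world z) of case_b below 0.01 m and horizontal distance between case_a and case_b below 0.007 m and angle between the x axis of case_a and the x axis of case_b, either way round below 0.12 rad and z of case_a in the frame of case_b between 0.015 and 0.021 m and horizontal distance between case_c and case_a below 0.007 m and angle between the x axis of case_c and the x axis of case_a, either way round below 0.12 rad and z of case_c in the frame of case_a between 0.015 and 0.021 m) or (height (world z) of case_b below 0.01 m and horizontal distance between case_c and case_b below 0.007 m and angle between the x axis of case_c and the x axis of case_b, either way round below 0.12 rad and z of case_c in the frame of case_b between 0.015 and 0.021 m and horizontal distance between case_a and case_c below 0.007 m and angle between the x axis of case_a and the x axis of case_c, either way round below 0.12 rad and z of case_a in the frame of case_c between 0.015 and 0.021 m) or (height (world z) of case_c below 0.01 m and horizontal distance between case_a and case_c below 0.007 m and angle between the x axis of case_a and the x axis of case_c, either way round below 0.12 rad and z of case_a in the frame of case_c between 0.015 and 0.021 m and horizontal distance between case_b and case_a below 0.007 m and angle between the x axis of case_b and the x axis of case_a, either way round below 0.12 rad and z of case_b in the frame of case_a between 0.015 and 0.021 m) or (height (world z) of case_c below 0.01 m and horizontal distance between case_b and case_c below 0.007 m and angle between the x axis of case_b and the x axis of case_c, either way round below 0.12 rad and z of case_b in the frame of case_c between 0.015 and 0.021 m and horizontal distance between case_a and case_b below 0.007 m and angle between the x axis of case_a and the x axis of case_b, either way round below 0.12 rad and z of case_a in the frame of case_b between 0.015 and 0.021 m)) and linear speed of each of case_a, case_b, case_c below 0.02 m/s and angle between each of case_a, case_b, case_c's own z axis and vertical below 0.06 rad); the robot touches nothing.
It fails at once if a battery or case is lifted before the knob is turned off (value of joint output_knob above 0.5 rad and height (world z) of any of battery1, battery2, battery3, battery4, battery5, case_a, case_b, case_c above 0.06 m).
It fails at once if another object on the bench is shifted more than 6 cm (distance of any of flux_tin, tape_roll, solvent, driver, brush, spool from where it was at the start of the episode above 0.06 m).
Of battery1, battery2, battery3, battery4, battery5 only 3 to 5 are there at a start; the rules pass over those that are not, and their reading is None.
At some moment in a run one of battery1, battery2, battery3, battery4, battery5 may be knocked a few centimetres aside while the robot is not near it.
Once in a run the grip may slacken for a moment while it holds something.
It also fails if it takes over 210 s, if anything falls off the work surface, if the arm or the gripper's body presses on something with over 40 N, if the wrist force passes 120 N, or if a joint passes its speed limit or range.

## Working session

There is one attempt and no reset: what is moved stays moved. The work goes in short steps, Python scripts to look and compute and a shell command to move; the robot and the scene stay as the last step left them, time stands still between calls to the robot, and variables do not carry over. Pictures are saved under pics/ and viewed, at most 14 in all, crops included, and the job is handed in when it is done.

```bash
ls; mkdir -p pics; python3 - <<'E'
from plant import arm, imaging
import cv2, numpy as np
print(arm.sense())
for n in ("top","side","wrist"):
    im=imaging.camera(n); cv2.imwrite(f"pics/{n}0.png",im[:,:,::-1]); c=imaging.calibration(n); print(n,c)
E
```

```text
pics
{'time': 0.0, 'q': array([ 1.03551322e+00,  5.28483327e-01,  1.43388148e+00,  2.04836675e-05,
        1.18140456e+00, -1.78501136e-01]), 'qd': array([ 1.89823451e-04,  1.21801975e-03,  3.25543080e-04,  8.13744598e-04,
       -2.01699195e-04, -6.02620564e-05]), 'tau': array([-9.07783469e-04, -4.42343152e+01, -1.78025615e+01, -2.98308960e-04,
        8.46198003e-03,  2.94587983e-05]), 'eef_pos': array([0.21786617, 0.58499711, 0.20942975]), 'eef_rot': array([-3.89106130e-04,  1.77450056e-01,  9.84129205e-01, -1.01646609e-03]), 'ft_force': array([-0.5970822 ,  0.2832988 ,  0.21275726]), 'wrist_torque': array([-0.01767503,  0.00754672,  0.0192457 ]), 'finger_force': 0.0, 'width': 1.0057007359150183}
top {'mtx': array([[374.41063307,   0.        , 320.29849021],
       [  0.        , 374.41063307, 199.89249984],
       [  0.        ,   0.        ,   1.        ]]), 'k1': -0.015398280765942154, 'R': array([[-0.01141965, -0.99981983,  0.01516235],
       [-0.98218516,  0.0083713 , -0.18772913],
       [ 0.18756837, -0.01703604, -0.9821038 ]]), 't': array([-0.0386627 ,  0.54062303,  1.07804021])}
side {'mtx': array([[386.28325259,   0.        , 319.86897624],
       [  0.        , 386.28325259, 201.06537052],
       [  0.        ,   0.        ,   1.        ]]), 'k1': -0.08601974285051066, 'R': array([[ 0.83844195, -0.54480806,  0.01411657],
       [-0.39958813, -0.63215451, -0.66385993],
       [ 0.37060009,  0.55096719, -0.74772369]]), 't': array([-0.45478274,  0.25658243,  1.05113391])}
wrist {'mtx': array([[346.99198196,   0.        , 319.14538857],
       [  0.        , 346.99198196, 194.76370367],
       [  0.        ,   0.        ,   1.        ]]), 'k1': -0.07307119852836134, 'R': array([[ 0.34814217,  0.93743901, -0.00226408],
       [ 0.89895533, -0.33316339,  0.28439667],
       [ 0.26585023, -0.10104578, -0.95870402]]), 't': array([-0.62398533, -0.03753581,  0.3793387 ])}
```

View pics/top0.png

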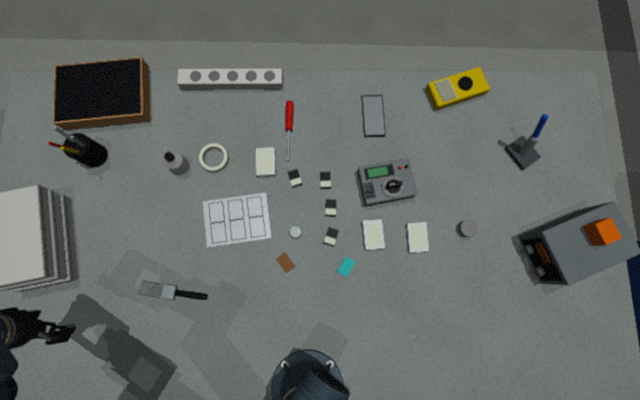

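View pics/side0.png

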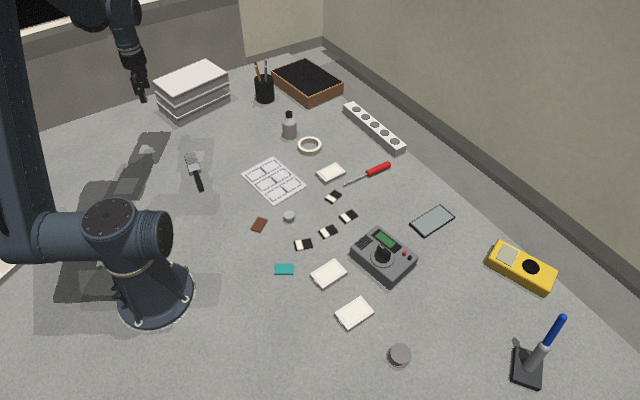

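The top view shows four batteries (294,178), (325,180), (331,207) and (331,237). The cases are at (265,161), (373,234) and (417,237), the tray at (237,219), and the charger at (386,182) with its knob at (393,185). The side view agrees: four batteries, with brown and turquoise decoys.

```bash
cat > h.py <<'E'
import cv2, numpy as np
from plant import arm, imaging
from scipy.spatial.transform import Rotation as Ro
def ray(c,px):
    p=np.atleast_2d(np.asarray(px,float)); K=c["mtx"]
    d=(p-[K[0,2],K[1,2]])/[K[0,0],K[1,1]]; s=d.copy()
    for _ in range(20): s=d/(1+c["k1"]*(s**2).sum(1,keepdims=True))
    D=np.c_[s,np.ones(len(s))]@c["R"]; return -c["R"].T@c["t"],D
def onz(c,px,z):
    o,D=ray(c,px); return (o+D*((z-o[2])/D[:,2])[:,None])[:,:2]
def proj(c,X):
    Y=np.atleast_2d(X)@c["R"].T+c["t"]; s=Y[:,:2]/Y[:,2:]
    s=s*(1+c["k1"]*(s**2).sum(1,keepdims=True)); return s*np.diag(c["mtx"])[:2]+c["mtx"][:2,2]
def tri(views):  # [(c,px),...] -> point, residual m
    A=np.zeros((3,3));b=np.zeros(3);L=[]
    for c,p in views:
        o,D=ray(c,p);d=D[0]/np.linalg.norm(D[0]);P=np.eye(3)-np.outer(d,d);A+=P;b+=P@o;L.append((o,P))
    X=np.linalg.solve(A,b);return X,max(np.linalg.norm(P@(X-o)) for o,P in L)
def shot(name,tag):
    c=imaging.calibration(name);im=imaging.camera(name);cv2.imwrite(f"pics/{name}_{tag}.png",im[:,:,::-1]);return c,im
def rect(c,im,mask,z,amin,amax):
    """blobs of the mask -> centre, long-side angle, sizes on plane z, mm-accurate by minAreaRect in the plane"""
    out=[]
    for k in cv2.findContours(mask.astype(np.uint8),cv2.RETR_EXTERNAL,cv2.CHAIN_APPROX_NONE)[0]:
        P=onz(c,k[:,0].astype(float),z).astype(np.float32)*1000
        a=cv2.contourArea(P)
        if not amin<a<amax: continue
        (x,y),(w,h),t=cv2.minAreaRect(P)
        if w<h:w,h,t=h,w,t+90
        t=(t+90)%180-90
        out.append((round(x,1),round(y,1),round(w,1),round(h,1),round(t,1),round(a),tuple(k[:,0].mean(0).round(0))))
    return out
def tool():
    s=arm.sense();q=s["eef_rot"];R=Ro.from_quat(np.r_[q[1:],q[0]]).as_matrix()
    return s["eef_pos"],R
def go(target,yaw,down=True):
    """shift (cm, tool axes) and turn (deg about tool axes) to bring TCP to target with tool y axis at world yaw (deg), tool down"""
    p,R=tool(); y=np.radians(yaw); Y=np.array([np.cos(y),np.sin(y),0])
    if Y@R[:,1]<0 and abs(Y@R[:,1])>0: Y=-Y
    Z=np.array([0,0,-1.]);T=np.c_[np.cross(Y,Z),Y,Z]
    return (R.T@(np.array(target)-p)*100).round(2),np.degrees(Ro.from_matrix(R.T@T).as_rotvec()).round(1)
E
python3 - <<'E'
from h import *
im={n:cv2.imread(f"pics/{n}0.png") for n in("top","side")}
for n in im:
    c=imaging.calibration(n); i=im[n].astype(int); mn=i.min(2);mx=i.max(2)
    print(n)
    for a in rect(c,i,(mn>185),0.0,300,60000): print(a)
    print("dark")
    for a in rect(c,i,(mx<60),0.006,300,4000): print(a)
c=imaging.calibration("top"); 
cv2.imwrite("pics/crop.png",cv2.resize(im["top"][140:285,190:440],None,fx=3.2,fy=3.2,interpolation=cv2.INTER_CUBIC))
E
```

```text
top
dark
(264.3, 346.1, 96.7, 20.3, 78.5, 1450, (np.float64(190.0), np.float64(294.0)))
(446.0, -79.9, 28.3, 22.6, 70.8, 517, (np.float64(332.0), np.float64(232.0)))
(537.2, -76.7, 28.3, 22.3, 89.2, 530, (np.float64(330.0), np.float64(203.0)))
(439.3, 729.8, 257.7, 8.8, 11.5, 828, (np.float64(69.0), np.float64(238.0)))
(460.1, 808.3, 281.9, 11.2, 11.1, 1078, (np.float64(44.0), np.float64(231.0)))
(594.2, -278.6, 48.9, 40.2, -45.9, 1438, (np.float64(393.0), np.float64(186.0)))
(576.6, -1062.3, 113.8, 31.0, -2.5, 1216, (np.float64(634.0), np.float64(187.0)))
(627.8, -59.1, 28.7, 23.0, 89.6, 563, (np.float64(325.0), np.float64(176.0)))
(560.0, -230.4, 193.6, 94.7, 63.3, 1172, (np.float64(376.0), np.float64(194.0)))
(633.6, 40.5, 29.2, 22.8, -71.4, 563, (np.float64(293.0), np.float64(174.0)))
(646.0, -269.1, 36.9, 19.3, -2.6, 426, (np.float64(390.0), np.float64(170.0)))
(694.4, 437.8, 31.2, 24.5, 45.5, 581, (np.float64(169.0), np.float64(156.0)))
(746.6, -708.8, 194.3, 80.9, -26.4, 3494, (np.float64(523.0), np.float64(145.0)))
(946.3, -537.9, 45.0, 40.9, -4.9, 1476, (np.float64(465.0), n
[... 1549 characters left out ...]
.4, 32.3, 24.7, 71.7, 657, (np.float64(307.0), np.float64(244.0)))
(651.5, -203.1, 91.2, 34.6, -79.1, 712, (np.float64(385.0), np.float64(242.0)))
(534.2, -78.2, 33.5, 23.2, 86.9, 633, (np.float64(331.0), np.float64(230.0)))
(815.0, -247.7, 157.1, 61.1, -23.3, 378, (np.float64(431.0), np.float64(228.0)))
(623.1, -61.3, 33.4, 21.2, -86.8, 649, (np.float64(352.0), np.float64(214.0)))
(-377.8, 548.4, 199.3, 24.1, -84.1, 2191, (np.float64(2.0), np.float64(218.0)))
(630.1, 38.8, 29.4, 22.7, -70.4, 556, (np.float64(336.0), np.float64(194.0)))
(260.7, 349.0, 107.5, 17.0, 82.1, 1329, (np.float64(198.0), np.float64(181.0)))
(722.1, 516.2, 42.7, 20.8, 60.4, 788, (np.float64(288.0), np.float64(114.0)))
```

View pics/crop.png

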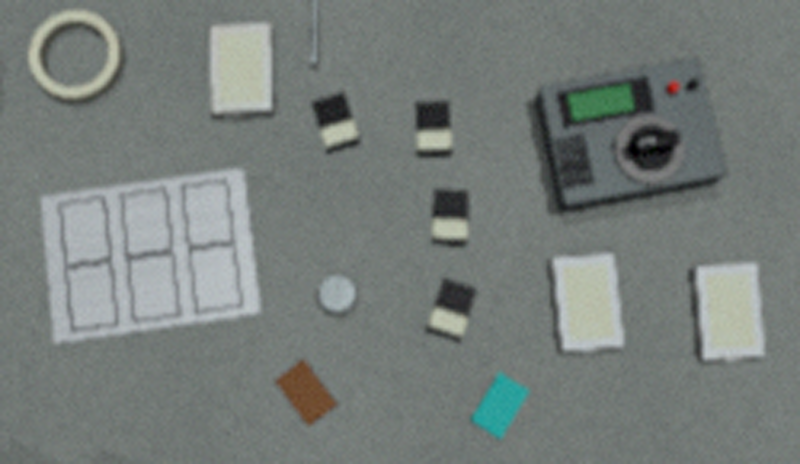

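The crop confirms four batteries, three cases with pale labels, and a knob whose bar points to the upper right. I'll move over the knob now and look with the wrist camera.

```bash
python3 -m creep '[{"linear":[-3.3,-3.55,-0.4],"twist":[0,0,0]},{"linear":[-3.3,-3.55,-0.4],"twist":[0,0,0]},{"linear":[-3.3,-3.55,-0.4],"twist":[0,0,0]},{"linear":[-3.3,-3.55,-0.4],"twist":[0,0,0]},{"linear":[-3.3,-3.55,-0.4],"twist":[0,0,0]},{"linear":[-3.3,-3.55,-0.4],"twist":[0,0,0]},{"linear":[-3.3,-3.55,-0.4],"twist":[0,0,0]},{"linear":[-3.3,-3.55,-0.4],"twist":[0,0,0]},{"linear":[-3.3,-3.55,-0.4],"twist":[0,0,0]},{"linear":[-3.3,-3.55,-0.4],"twist":[0,0,0]},{"linear":[-3.3,-3.55,-0.4],"twist":[0,0,0]},{"linear":[-3.3,-3.55,-0.4],"twist":[0,0,0]}]'
python3 - <<'E'
from h import *
c,im=shot("wrist","a"); np.savez("pics/wa.npz",**c)
print(go([0.56,-0.27,0.25],69.6),arm.sense()["q"])
E
python3 -m creep '[{"linear":[-3.3,-3.55,-0.4],"twist":[0,0,0]},{"linear":[-3.3,-3.55,-0.4],"twist":[0,0,0]},{"linear":[-3.3,-3.55,-0.4],"twist":[0,0,0]},{"linear":[-3.3,-3.55,-0.4],"twist":[0,0,0]},{"linear":[-3.3,-3.55,-0.4],"twist":[0,0,0]},{"linear":[-3.3,-3.55,-0.4],"twist":[0,0,0]},{"linear":[-3,-3.55,-0.4],"twist":[0,0,0]},{"linear":[0,0,0],"twist":[0,0,0]},{"linear":[0,0,0],"twist":[0,0,0]}]'
python3 - <<'E'
from h import *
c,im=shot("wrist","b"); np.savez("pics/wb.npz",**c)
print(go([0.56,-0.27,0.25],69.6),arm.sense()["q"])
a=cv2.imread("pics/wrist_a.png");b=cv2.imread("pics/wrist_b.png")
cv2.imwrite("pics/ab.png",b)
E
```

```text
time: 1.35
eef_pos: [0.4408, 0.0462, 0.2586]
eef_rot: [0.0, 0.178, 0.984, 0.0]
ft_force: [0.2, 1.2, 0.8]
width: 1.004
finger_force: 0.0
(array([-21.6 , -24.88,   1.23]), array([-0.2,  0.5, -0.3])) [-0.15887601  0.21756015  1.79680938 -0.00596858  1.11981584 -1.36539088]
time: 2.3
eef_pos: [0.5671, -0.2649, 0.2854]
eef_rot: [-0.001, 0.178, 0.984, 0.001]
ft_force: [-0.3, -0.2, 0.2]
width: 0.998
finger_force: 0.0
(array([ 0.4 , -0.84,  3.55]), array([ 0.1, -0.1, -0.1])) [-6.14097373e-01  4.57135283e-01  1.33891355e+00  4.80477704e-04
  1.34804271e+00 -1.82778395e+00]
```

View pics/ab.png

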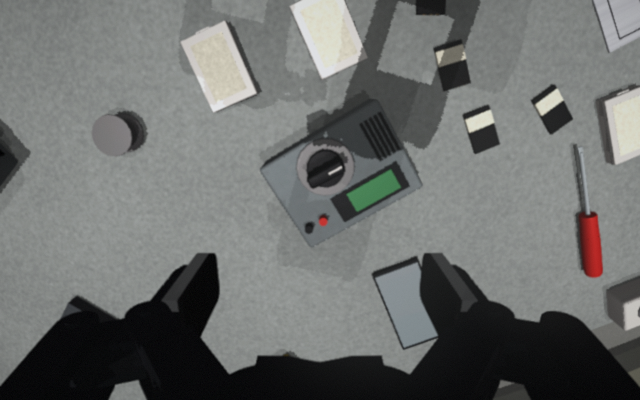

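Wrist view b shows the charger at about (342,172) and the knob at (326,168). Its bar runs (308,183) to (345,165) with the white mark at the right end. I'll zoom on both wrist views of the knob and compute.

```bash
python3 - <<'E'
from h import *
ca=dict(np.load("pics/wa.npz"));cb=dict(np.load("pics/wb.npz"))
a=cv2.imread("pics/wrist_a.png");b=cv2.imread("pics/wrist_b.png")
q=np.array([[262,167],[378,100],[421,184],[312,246]])
P=onz(cb,q,0.05)*1000;print(P.round(0)); print((P.mean(0)).round(1))
k=onz(cb,[[326,168]],0.055)[0];print("knob",k*1000)
pa=proj(ca,[[*k,0.06]])[0];print("in a",pa)
def crop(i,p,s=40,f=4): 
    x,y=np.clip(p.astype(int),s,[640-s,400-s]);return cv2.resize(i[y-s:y+s,x-s:x+s],None,fx=f,fy=f,interpolation=cv2.INTER_CUBIC),(x-s,y-s)
c1,o1=crop(b,np.array([326,168]));c2,o2=crop(a,pa) ;print(o1,o2)
cv2.imwrite("pics/kn.png",np.hstack([c1,c2]))
E
```

```text
[[ 554. -332.]
 [ 529. -180.]
 [ 640. -162.]
 [ 669. -312.]]
[ 598.1 -246.6]
knob [ 580.74753082 -261.38627445]
in a [135.33362201 344.44175293]
(np.int64(286), np.int64(128)) (np.int64(95), np.int64(304))
```

View pics/kn.png

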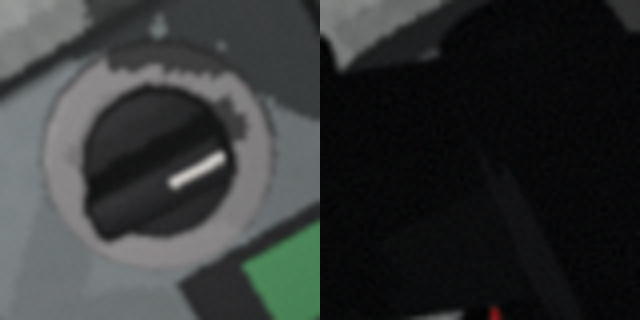

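The crop shows the knob ring centred at wrist pixel (326,167). The white mark runs from about (329,174) to (341.5,167).

```bash
python3 - <<'E'
from h import *
cb=dict(np.load("pics/wb.npz"));ct=imaging.calibration("top")
print(tri([(cb,[326,166.8]),(ct,[393.1,185.9])]))
print(onz(cb,[[326,166.8]],0.05)*1000)
m=onz(cb,[[286+172/4,128+184/4],[286+222/4,128+157/4]],0.094)*1000;print(m);d=m[1]-m[0];print("mark dir yaw",np.degrees(np.arctan2(d[1],d[0])))
P=onz(cb,[[262,167],[378,100],[421,184],[312,246]],0.05)*1000
for z in(0.06,0.094):
    print(z,onz(cb,[[326,166.8]],z)*1000)
print(go([0.583,-0.262,0.2],0))
E
```

```text
(array([ 0.57356638, -0.25918349,  0.08567522]), np.float64(0.0003804851042966922))
[[ 580.43502006 -261.16891017]]
[[ 579.8079216  -258.49146058]
 [ 577.58624787 -243.80831365]]
mark dir yaw 98.60403054466532
0.06 [[ 578.40208058 -260.62718497]]
0.094 [[ 571.49008635 -258.78531929]]
(array([-1.49,  0.71,  8.55]), array([-0. , -0.2, 69.5]))
```

The knob axis is at about (0.5803,-0.261), with the mark pointing to yaw 98.6° and the charger yaw at 9.3°. That puts the knob about 91° clockwise of off.

```bash
python3 -m creep '[{"linear":[0,0,1.8],"twist":[0,0,8.5]},{"linear":[0,0,1.8],"twist":[0,0,8.5]},{"linear":[0,0,1.8],"twist":[0,0,8.5]},{"linear":[0,0,1.8],"twist":[0,0,8.5]},{"linear":[0,0,1.8],"twist":[0,0,8.5]},{"linear":[0,0,1.8],"twist":[0,0,8.5]},{"linear":[0,0,1.2],"twist":[0,0,8.5]},{"linear":[0,0,0],"twist":[0,0,1.5]},{"linear":[0,0,0],"twist":[0,0,0]},{"linear":[0,0,0],"twist":[0,0,0]}]'
python3 - <<'E'
from h import *
print(go([0.5803,-0.261,0.076],8.6),arm.sense()["q"])
E
```

```text
time: 3.35
eef_pos: [0.5679, -0.2639, 0.1676]
eef_rot: [0.001, 0.651, 0.759, 0.0]
ft_force: [-0.7, -0.2, 0.1]
width: 1.0
finger_force: 0.0
(array([0.11, 1.26, 9.16]), array([0.1, 0.1, 0.1])) [-6.13246229e-01  5.76971253e-01  1.47295162e+00  8.51580313e-05
  1.08988596e+00 -7.65531054e-01]
```

```bash
python3 -m creep '[{"linear":[0.1,1.3,1],"twist":[0,0,0]},{"linear":[0,0,3],"twist":[0,0,0]},{"linear":[0,0,3],"twist":[0,0,0]},{"linear":[0,0,1.5],"twist":[0,0,0]},{"linear":[0,0,0.7],"twist":[0,0,0]},{"linear":[0,0,0],"twist":[0,0,0]},{"linear":[0,0,0],"twist":[0,0,0]}]' 6
python3 -m creep '[{"linear":[0,0,0],"twist":[0,0,0]},{"linear":[0,0,0],"twist":[0,0,0]},{"linear":[0,0,0],"twist":[0,0,0]},{"linear":[0,0,0],"twist":[0,0,0]},{"linear":[0,0,0],"twist":[0,0,0]},{"linear":[0,0,0],"twist":[0,0,0]},{"linear":[0,0,0],"twist":[0,0,0]}]' 0
```

```text
time: 4.05
eef_pos: [0.5811, -0.262, 0.0754]
eef_rot: [0.001, 0.652, 0.758, 0.0]
ft_force: [-0.0, -0.8, 0.2]
width: 0.706
finger_force: 0.0
time: 4.75
eef_pos: [0.5801, -0.2614, 0.0744]
eef_rot: [-0.0, 0.652, 0.758, -0.0]
ft_force: [0.1, 0.3, -0.7]
width: -0.004
finger_force: 0.0
```

```bash
python3 - <<'E'
from h import *
c,w=shot("wrist","c");cs,s=shot("side","c")
p=proj(cs,[[0.58,-0.261,0.08]])[0].astype(int);print(p)
x,y=p; a=cv2.resize(s[y-50:y+50,x-50:x+50],(400,400),interpolation=cv2.INTER_CUBIC)
p=proj(c,[[0.58,-0.261,0.08]])[0].astype(int);print(p)
x,y=p;y=min(y,325);x=int(np.clip(x,75,565));b=cv2.resize(w[y-75:y+75,x-75:x+75],(400,400),interpolation=cv2.INTER_CUBIC)
cv2.imwrite("pics/c.png",np.hstack([a,b])[:,:,::-1])
E
```

```text
[383 250]
[319 243]
```

View pics/c.png

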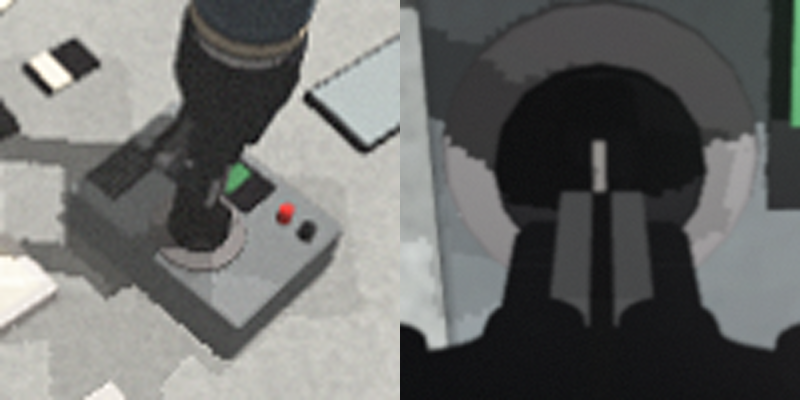

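The side crop shows the closed fingers on the knob. The wrist crop shows the bar between the pads with the white mark in line, so I'll check the reading again.

```bash
python3 -m creep '[{"linear":[0,0,0],"twist":[0,0,0]},{"linear":[0,0,0],"twist":[0,0,0]},{"linear":[0,0,0],"twist":[0,0,0]}]' 0; python3 - <<'E'
from h import *
c=imaging.calibration("wrist")
# pads' gap seen at pixel cols; back-project on plane at z~0.085
for px in ([[391,215]],[[400,215]]): pass
# right crop: origin (319-75,243-75), scale 400/150
u=lambda x,y:[244+x*150/400,168+y*150/400]
P=onz(c,[u(592,195) if 0 else u(192,195),u(212,195),u(152,195),u(252,195)],0.094)*1000
print(P.round(1)); m=onz(c,[u(199,140),u(199,190)],0.094)*1000;print(m.round(1))
E
```

```text
time: 5.15
eef_pos: [0.5801, -0.2614, 0.0744]
eef_rot: [-0.0, 0.652, 0.758, -0.0]
ft_force: [-0.8, 0.6, -0.0]
width: 0.001
finger_force: 0.0
[[ 577.4 -253.7]
 [ 580.8 -253.2]
 [ 570.8 -254.7]
 [ 587.5 -252.2]]
[[ 577.1 -243.7]
 [ 578.5 -252.6]]
```

```bash
python3 - <<'E'
from h import *
cb=dict(np.load("pics/wb.npz"));cc=imaging.calibration("wrist")
print("mark",tri([(cb,[341.5,167.25]),(cc,[318.6,220.5])]))
print("tcp px in now",proj(cc,[tool()[0],tool()[0]+[0,0,.011]]), tool()[0])
# ring: current crop left/right extents (445..757 , top 2) ; earlier crop 43..275,40..268
u=lambda x,y:[244+x*150/400,168+y*150/400]
v=lambda x,y:[286+x/4,128+y/4]
for n,c,(l,r) in (("b",cb,(v(43,160),v(275,160))),("c",cc,(u(43,130),u(357,130)))):
    for z in (.03,.05): 
        P=onz(c,[l,r],z)*1000;print(n,z,np.linalg.norm(P[1]-P[0]).round(1),P.mean(0).round(1))
cs=imaging.calibration("side");i=cv2.imread("pics/side0.png");j=cv2.imread("pics/top0.png")
cv2.imwrite("pics/ch.png",np.hstack([cv2.resize(k,(400,400),interpolation=cv2.INTER_CUBIC) for k in(i[210:300,340:430],j[140:220,346:426])]))
E
```

```text
mark (array([ 0.5773104 , -0.24371175,  0.09428051]), np.float64(0.0002286043344891657))
tcp px in now [[319.21018634 239.71181107]
 [319.2033513  249.04987656]] [ 0.58007389 -0.2614169   0.07437735]
b 0.03 71.4 [ 585.8 -263. ]
b 0.05 68.0 [ 581.7 -261.9]
c 0.03 75.1 [ 580.5 -265.3]
c 0.05 67.9 [ 579.4 -258. ]
```

View pics/ch.png

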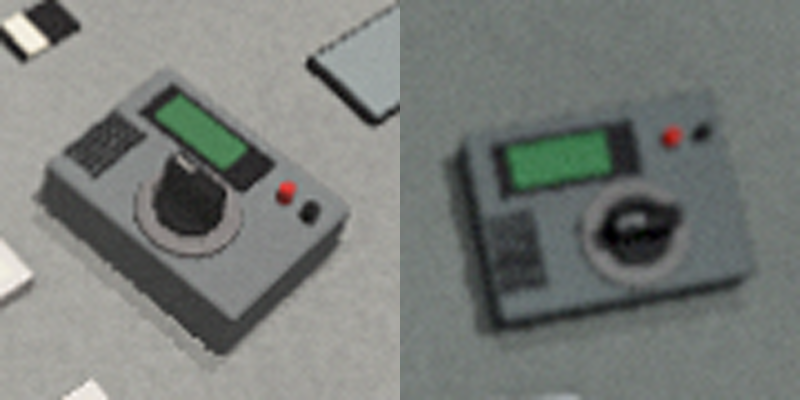

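```bash
python3 -m creep '[{"linear":[0,0,0],"twist":[0,0,-8.5]},{"linear":[0,0,0],"twist":[0,0,-8.5]},{"linear":[0,0,0],"twist":[0,0,0]},{"linear":[0,0,0],"twist":[0,0,0]}]' 0; python3 - <<'E'
from h import *
c,w=shot("wrist","d"); print(arm.sense()["wrist_torque"])
p,R=tool()
for off in ([.011,0,.008],[.011,0,0],[.011,0,-.011],[.011,0,-.025]): print(off,proj(c,[p+R@off]).round(1))
cv2.imwrite("pics/d.png",cv2.resize(w[150:320,234:404],(600,600),interpolation=cv2.INTER_CUBIC)[:,:,::-1])
E
```

```text
time: 5.55
eef_pos: [0.5801, -0.2614, 0.0744]
eef_rot: [-0.0, 0.534, 0.845, 0.0]
ft_force: [0.1, -0.3, 0.6]
width: -0.001
finger_force: 0.0
[-0.04686319 -0.01289732  0.0344569 ]
[0.011, 0, 0.008] [[319.2 214.2]]
[0.011, 0, 0] [[319.2 219.6]]
[0.011, 0, -0.011] [[319.2 227.8]]
[0.011, 0, -0.025] [[319.2 240. ]]
```

View pics/d.png

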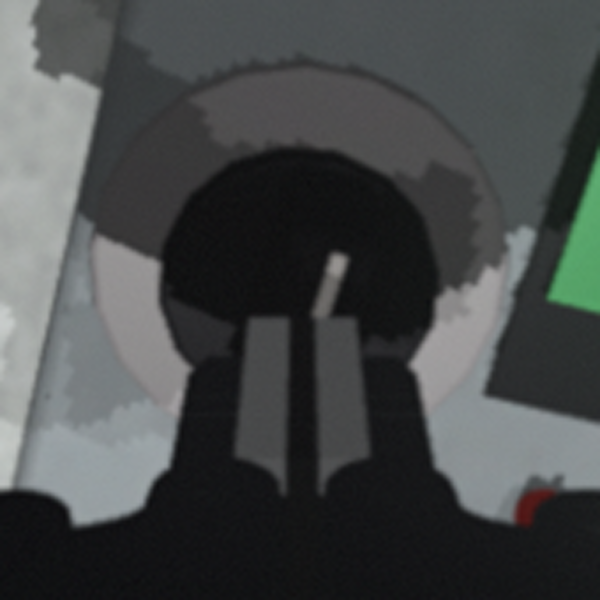

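The d picture shows the mark did not turn with the tool. The visible fingertips end at row 239, about 25 mm behind where the TCP figures put them, so the fingers shut above the bar. I'll realign, open, and go down in small steps watching the force.

```bash
python3 -m creep '[{"linear":[0,0,0],"twist":[0,0,8.5]},{"linear":[0,0,0],"twist":[0,0,8.5]},{"linear":[0,0,0],"twist":[0,0,0]},{"linear":[0,0,0],"twist":[0,0,0]},{"linear":[0,0,0],"twist":[0,0,0]},{"linear":[0,0,0],"twist":[0,0,0]}]' 4
python3 -m creep '[{"linear":[0,0,0.3],"twist":[0,0,0]},{"linear":[0,0,0.3],"twist":[0,0,0]},{"linear":[0,0,0],"twist":[0,0,0]}]'
python3 -m creep '[{"linear":[0,0,0.3],"twist":[0,0,0]},{"linear":[0,0,0.2],"twist":[0,0,0]},{"linear":[0,0,0],"twist":[0,0,0]}]'
python3 -m creep '[{"linear":[0,0,0.3],"twist":[0,0,0]},{"linear":[0,0,0.2],"twist":[0,0,0]},{"linear":[0,0,0],"twist":[0,0,0]}]'
python3 - <<'E'
from h import *
c,w=shot("wrist","e"); 
cv2.imwrite("pics/e.png",cv2.resize(w[100:400,170:470],(600,600),interpolation=cv2.INTER_CUBIC)[:,:,::-1])
E
```

```text
time: 6.2
eef_pos: [0.5801, -0.2614, 0.0744]
eef_rot: [-0.0, 0.652, 0.758, 0.0]
ft_force: [-0.8, 0.4, 0.4]
width: 0.466
finger_force: 0.0
time: 6.5
eef_pos: [0.5796, -0.2611, 0.0677]
eef_rot: [-0.001, 0.652, 0.758, -0.0]
ft_force: [0.2, -0.5, -0.5]
width: 0.469
finger_force: 0.0
time: 6.8
eef_pos: [0.5798, -0.2613, 0.063]
eef_rot: [-0.0, 0.652, 0.758, -0.0]
ft_force: [0.6, 0.2, 0.4]
width: 0.464
finger_force: 0.0
time: 7.1
eef_pos: [0.5799, -0.2613, 0.058]
eef_rot: [-0.0, 0.652, 0.758, -0.0]
ft_force: [0.3, 0.3, 0.3]
width: 0.468
finger_force: 0.0
```

View pics/e.png

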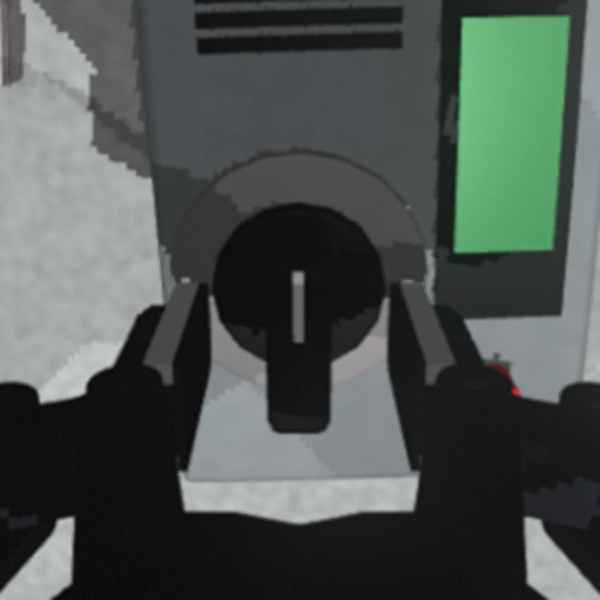

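The fingers straddle the bar now: pads at crop (190,285) and (415,285), bar between (300,262) and (300,430). I'll close.

```bash
python3 -m creep '[{"linear":[0,0,0],"twist":[0,0,0]},{"linear":[0,0,0],"twist":[0,0,0]},{"linear":[0,0,0],"twist":[0,0,0]},{"linear":[0,0,0],"twist":[0,0,0]},{"linear":[0,0,0],"twist":[0,0,0]}]' 0;
```

```text
time: 7.65
eef_pos: [0.5799, -0.2615, 0.0588]
eef_rot: [-0.0, 0.652, 0.758, -0.0]
ft_force: [-2.1, 0.4, 3.8]
width: 0.145
finger_force: 59.8
```

Gripped at 12 mm. Now turn anticlockwise.

```bash
python3 -m creep '[{"linear":[0,0,0],"twist":[0,0,-8.5]},{"linear":[0,0,0],"twist":[0,0,-8.5]},{"linear":[0,0,0],"twist":[0,0,-8.5]},{"linear":[0,0,0],"twist":[0,0,-8.5]},{"linear":[0,0,0],"twist":[0,0,-8.5]},{"linear":[0,0,0],"twist":[0,0,-8.5]},{"linear":[0,0,0],"twist":[0,0,-8.5]},{"linear":[0,0,0],"twist":[0,0,-8.5]},{"linear":[0,0,0],"twist":[0,0,-8.5]},{"linear":[0,0,0],"twist":[0,0,-7]},{"linear":[0,0,0],"twist":[0,0,0]}]' 0
python3 -c "
from h import *
print(arm.sense()['wrist_torque'],go([.58,-.2615,.058],99.4))"
python3 -m creep '[{"linear":[0,0,0],"twist":[0,0,-3]},{"linear":[0,0,0],"twist":[0,0,-3]},{"linear":[0,0,0],"twist":[0,0,-2]},{"linear":[0,0,0],"twist":[0,0,0]},{"linear":[0,0,0],"twist":[0,0,0]}]' 0
python3 -c "
from h import *
print(arm.sense()['wrist_torque'],go([.58,-.2615,.058],99.4))"
```

```text
time: 8.75
eef_pos: [0.5792, -0.2623, 0.0587]
eef_rot: [-0.001, -0.018, 1.0, -0.001]
ft_force: [-3.9, -3.1, 5.3]
width: 0.147
finger_force: 59.9
[-0.44841019  0.87796435  0.03306096] (array([-0.08,  0.07,  0.07]), array([-0.1, -0.1, -7.3]))
time: 9.25
eef_pos: [0.5792, -0.2623, 0.0588]
eef_rot: [-0.001, -0.086, 0.996, -0.001]
ft_force: [-4.0, -4.1, 4.8]
width: 0.144
finger_force: 59.9
[-0.48860989  0.83937603  0.07081635] (array([-0.09,  0.07,  0.08]), array([-0.1, -0.1,  0.5]))
```

```bash
python3 -m creep '[{"linear":[0,0,0],"twist":[0,0,-3]},{"linear":[0,0,0],"twist":[0,0,0]},{"linear":[0,0,0],"twist":[0,0,0]}]' 0
python3 -c "
from h import *
print(arm.sense()['wrist_torque'],go([.58,-.2615,.058],99.4))"
python3 -m creep '[{"linear":[0,0,0],"twist":[0,0,-3]},{"linear":[0,0,0],"twist":[0,0,0]},{"linear":[0,0,0],"twist":[0,0,0]}]' 0
python3 - <<'E'
from h import *
s=arm.sense();print(s['wrist_torque'],s['q'],go([.58,-.2615,.058],99.4))
c,w=shot("wrist","f"); ct,t=shot("top","f")
cv2.imwrite("pics/f.png",np.hstack([cv2.resize(i,(400,400),interpolation=cv2.INTER_CUBIC) for i in(w[120:300,230:410],t[140:220,346:426])])[:,:,::-1])
E
```

```text
time: 9.55
eef_pos: [0.5792, -0.2623, 0.0587]
eef_rot: [-0.0, -0.11, 0.994, 0.0]
ft_force: [-5.1, -3.2, 5.0]
width: 0.146
finger_force: 63.4
[-0.55882619  0.97305204 -1.16495982] (array([-0.09,  0.06,  0.07]), array([ 0. , -0. ,  3.2]))
time: 9.85
eef_pos: [0.5793, -0.2623, 0.0588]
eef_rot: [-0.0, -0.134, 0.991, 0.001]
ft_force: [-4.8, -4.0, 6.0]
width: 0.147
finger_force: 79.1
[-0.58555046  0.94801766 -1.93044307] [-6.00966102e-01  7.32768553e-01  1.51749411e+00  9.14019277e-04
  8.92164137e-01 -2.44034934e+00] (array([-0.09,  0.05,  0.08]), array([ 0.1, -0. ,  6. ]))
```

View pics/f.png

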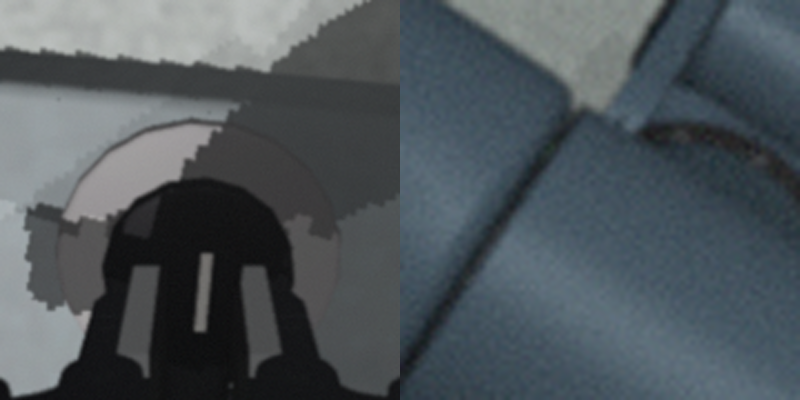

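The torque rose to 1.9 N·m at yaw about 101°, so the knob is at its stop. I'll release, lift, and look at the batteries.

```bash
python3 -m creep '[{"linear":[0,0,0],"twist":[0,0,5]},{"linear":[0,0,0],"twist":[0,0,0]}]' 0
python3 -m creep '[{"linear":[0,0,0],"twist":[0,0,0]},{"linear":[0,0,0],"twist":[0,0,0]},{"linear":[0,0,-3],"twist":[0,0,0]},{"linear":[0,0,-5],"twist":[0,0,0]},{"linear":[0,0,-5],"twist":[0,0,0]},{"linear":[-1.4,4.2,-2.2],"twist":[0,0,0]},{"linear":[-1.4,4.2,-2.2],"twist":[0,0,0]},{"linear":[-1.4,4.2,-2.2],"twist":[0,0,0]},{"linear":[-1.4,4.2,-2.2],"twist":[0,0,0]},{"linear":[-1.4,4.2,-2.2],"twist":[0,0,0]},{"linear":[-1.4,4.2,0],"twist":[0,0,0]},{"linear":[0,0,0],"twist":[0,0,0]}]' 5
python3 -c "
from h import *
c,w=shot('wrist','g');np.savez('pics/wg.npz',**c)"
python3 -m creep '[{"linear":[0,4.5,0],"twist":[0,0,0]},{"linear":[0,4.5,0],"twist":[0,0,0]},{"linear":[0,4.5,0],"twist":[0,0,0]},{"linear":[0,0,0],"twist":[0,0,0]},{"linear":[0,0,0],"twist":[0,0,0]}]'
python3 - <<'E'
from h import *
c,w=shot('wrist','h');np.savez('pics/wh.npz',**c)
for n in "gh":
    c=dict(np.load(f"pics/w{n}.npz"));i=cv2.imread(f"pics/wrist_{n}.png").astype(int)
    print(n)
    for a in rect(c,i,i.min(2)>150,0.006,300,60000): print(a)
    for a in rect(c,i,i.max(2)<50,0.006,400,3000): print("dark",a)
E
```

```text
time: 10.15
eef_pos: [0.5792, -0.2623, 0.0587]
eef_rot: [-0.001, -0.093, 0.996, -0.0]
ft_force: [-4.9, -3.0, 5.0]
width: 0.143
finger_force: 60.0
time: 11.35
eef_pos: [0.6148, 0.0084, 0.2994]
eef_rot: [0.002, -0.099, 0.995, 0.001]
ft_force: [0.0, -0.1, -0.4]
width: 0.589
finger_force: 0.0
time: 11.9
eef_pos: [0.5882, 0.1345, 0.2979]
eef_rot: [-0.0, -0.097, 0.995, -0.0]
ft_force: [-0.7, 0.6, -0.5]
width: 0.585
finger_force: 0.0
g
(975.8, 330.3, 77.0, 38.3, -88.1, 1259, (np.float64(458.0), np.float64(389.0)))
(746.7, 39.3, 40.8, 29.0, -5.9, 402, (np.float64(322.0), np.float64(243.0)))
(692.3, 306.7, 92.7, 91.6, 22.7, 6643, (np.float64(507.0), np.float64(240.0)))
(681.9, 135.5, 97.8, 62.6, 2.2, 5147, (np.float64(396.0), np.float64(212.0)))
(601.5, -60.6, 37.7, 19.1, -84.2, 582, (np.float64(269.0), np.float64(128.0)))
(486.8, 154.7, 38.2, 17.5, -83.8, 446, (np.float64(450.0), np.float64(74.0)))
(516.6, 146.1, 87.7, 52.2, 6.9, 2613, (np.float64(433.0), np.float64(98.0)))
(511.1, -76.7, 39.6, 19.2, 86.3, 548, (np.float64(268.0), np.float64(54.0)))
(457.6, 215.0, 58.8, 36.0, 6.6, 1645, (np.
[... 1738 characters left out ...]
, (np.float64(68.0), np.float64(8.0)))
dark (700.9, 476.2, 45.7, 30.4, 59.9, 1137, (np.float64(527.0), np.float64(267.0)))
dark (829.6, -215.8, 147.5, 72.2, 3.7, 1061, (np.float64(75.0), np.float64(251.0)))
dark (631.7, 43.0, 34.1, 26.5, -71.9, 799, (np.float64(246.0), np.float64(168.0)))
dark (625.5, -55.6, 34.0, 27.7, -85.7, 840, (np.float64(174.0), np.float64(150.0)))
dark (588.3, -296.8, 48.8, 22.0, -1.2, 782, (np.float64(5.0), np.float64(91.0)))
dark (574.7, -224.2, 54.1, 31.4, 10.8, 1358, (np.float64(57.0), np.float64(92.0)))
dark (536.5, -73.0, 35.1, 27.6, 88.1, 863, (np.float64(167.0), np.float64(79.0)))
dark (446.7, -77.1, 36.0, 26.0, 74.1, 591, (np.float64(173.0), np.float64(7.0)))
```

View pics/wrist_g.png

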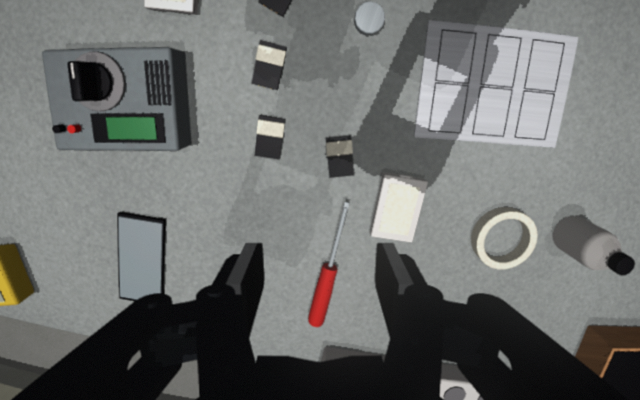

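View g shows batteries at (340,157), (270,137), (268,64) and (275,5), the tray at (500,85), and the knob bar aligned with the charger. Next I'll get numeric profiles along the batteries and a tray fit from several views.

```bash
python3 - <<'E'
from h import *
cs={"g":dict(np.load("pics/wg.npz")),"h":dict(np.load("pics/wh.npz")),"top":imaging.calibration("top"),"side":imaging.calibration("side")}
ims={"g":"wrist_g","h":"wrist_h","top":"top0","side":"side0"}
ims={k:cv2.imread(f"pics/{v}.png") for k,v in ims.items()}
def prof(n,c0,ang,z,L):
    d=np.array([np.cos(np.radians(ang)),np.sin(np.radians(ang))])
    P=np.array([[*(np.array(c0)+d*s)/1000,z] for s in L]);
    P[:,:2]=np.array([(np.array(c0)+d*s)/1000 for s in L])
    p=proj(cs[n],P).astype(np.float32)
    return cv2.remap(cv2.cvtColor(ims[n],cv2.COLOR_BGR2GRAY),p[:,None,0],p[:,None,1],cv2.INTER_LINEAR)[:,0]
L=np.arange(-45,30,3)
print(L)
for n,c0,a in (("h",(631.7,43),18),("g",(631.2,41.7),18),("h",(625.5,-56),4),("side",(623.1,-61),3),("side",(630,38.8),18)): print(n,c0,prof(n,c0,a,.006,L))
for n,th in(("top",150),("side",185),("top",135)):
    m=(ims[n].min(2)>th).astype(np.uint8);m=cv2.morphologyEx(m,cv2.MORPH_CLOSE,np.ones((5,5)))
    print(n,th,[a for a in rect(cs[n],0,m,.003,20000,40000) if abs(a[0]-490)<40],[a for a in rect(cs[n],0,m,.018,4000,7000)])
E
```

```text
[-45 -42 -39 -36 -33 -30 -27 -24 -21 -18 -15 -12  -9  -6  -3   0   3   6
   9  12  15  18  21  24  27]
h (631.7, 43) [128 119  53  46 153 207 205 205 207 211 141  39  40  39  39  40  38  38
  36  37 105 134 135 137 145]
g (631.2, 41.7) [137 128  72  47 116 141 118 118 118 120 112  37  41  47  49  49  49  48
  49  47  93 146 148 153 153]
h (625.5, -56) [137 122  40  32 162 219 217 217 219 221 153  33  33  33  33  33  31  32
  31  32  89 140 140 142 140]
side (623.1, -61) [144  84  43  67 157 227 238 236 236 235 180  89  45  47  49  47  48  47
  45  59 109 151 165 163 161]
side (630, 38.8) [129  78  48  78 163 228 238 238 236 228 169  89  55  51  51  50  49  48
  52  76 122 155 165 166 167]
top 150 [(490.7, 216.6, 198.6, 144.7, -82.2, 27521, (np.float64(236.0), np.float64(219.0))), (452.1, 886.3, 288.1, 129.2, 10.2, 34284, (np.float64(19.0), np.float64(236.0)))] [(429.8, -342.7, 88.9, 58.1, 1.6, 4753, (np.float64(418.0), np.float64(237.0))), (439.9, -206.5, 88.0, 58.5, 3.9, 4729, (np.float64(374.0), np.float64(234.0))), (675.4, 128.9, 88.5, 57.1, 1.2, 4764, (np.float64(265.0), np.float
[... 301 characters left out ...]
4946, (np.float64(328.0), np.float64(272.0))), (670.3, 130.7, 88.1, 61.3, 0.8, 4644, (np.float64(331.0), np.float64(171.0))), (686.6, 297.9, 87.7, 83.6, 57.9, 5560, (np.float64(309.0), np.float64(144.0)))]
top 135 [(491.2, 216.8, 202.0, 147.5, -82.2, 28524, (np.float64(236.0), np.float64(220.0))), (452.0, 886.9, 290.4, 130.8, 10.8, 34977, (np.float64(20.0), np.float64(235.0)))] [(428.7, -343.0, 92.2, 59.3, 1.5, 4928, (np.float64(418.0), np.float64(237.0))), (439.0, -206.7, 91.2, 59.1, 4.1, 4972, (np.float64(374.0), np.float64(234.0))), (675.2, 130.7, 89.5, 60.3, 0.7, 5128, (np.float64(265.0), np.float64(161.0))), (691.4, 295.4, 86.2, 85.9, 89.6, 5904, (np.float64(212.0), np.float64(156.0)))]
```

The views agree to within a few mm. The tray centre is about (489.5,217) at yaw 7.9°. Battery centres and yaws are A (619,37.5) 18°, B (612.5,-58.5) 3.5°, C (524,-75) -2° and D (433,-76.5) -17°. I'll pick A first and calibrate the tip height by touch.

```bash
python3 -c "
from h import *
print(go([.6193,.0375,.05],108),tool()[0])"
```

```text
(array([ -1.2, -10. ,  24.8]), array([-0., -0., -7.])) [0.58850064 0.13351857 0.29791192]
```

```bash
python3 -m creep '[{"linear":[-0.6,-3.3,3.5],"twist":[0,0,0]},{"linear":[-0.6,-3.3,3.5],"twist":[0,0,0]},{"linear":[0,-3.4,3.5],"twist":[0,0,-7]},{"linear":[0,0,4.9],"twist":[0,0,0]},{"linear":[0,0,4.9],"twist":[0,0,0]},{"linear":[0,0,3.5],"twist":[0,0,0]},{"linear":[0,0,1],"twist":[0,0,0]},{"linear":[0,0,0.4],"twist":[0,0,0]},{"linear":[0,0,0],"twist":[0,0,0]}]' 5.6
python3 -c "
from h import *
print(go([.6193,.0375,.03],108),tool()[0])"
python3 -m creep '[{"linear":[0,0,0.5],"twist":[0,0,0]},{"linear":[0,0,0.5],"twist":[0,0,0]},{"linear":[0,0,0],"twist":[0,0,0]}]'
python3 -m creep '[{"linear":[0,0,0.5],"twist":[0,0,0]},{"linear":[0,0,0.3],"twist":[0,0,0]},{"linear":[0,0,0],"twist":[0,0,0]}]'
```

```text
time: 12.85
eef_pos: [0.6205, 0.0377, 0.0473]
eef_rot: [0.001, -0.156, 0.988, -0.0]
ft_force: [-0.2, 0.8, 0.5]
width: 0.653
finger_force: 0.0
(array([0.13, 0.03, 1.73]), array([-0.1,  0.1, -0. ])) [0.6205358  0.03765284 0.0473499 ]
time: 13.15
eef_pos: [0.6194, 0.0388, 0.0369]
eef_rot: [0.0, -0.157, 0.988, -0.0]
ft_force: [0.3, 0.3, 0.2]
width: 0.66
finger_force: 0.0
time: 13.45
eef_pos: [0.6188, 0.0388, 0.0279]
eef_rot: [-0.001, -0.157, 0.988, 0.0]
ft_force: [0.4, 0.3, -0.0]
width: 0.655
finger_force: 0.0
```

```bash
for k in 1; do python3 -m creep '[{"linear":[0,0,0.5],"twist":[0,0,0]},{"linear":[0,0,0.5],"twist":[0,0,0]},{"linear":[0,0,0],"twist":[0,0,0]}]'; done
python3 -m creep '[{"linear":[0,0,0.3],"twist":[0,0,0]},{"linear":[0,0,0],"twist":[0,0,0]}]'
python3 -m creep '[{"linear":[0,0,0.3],"twist":[0,0,0]},{"linear":[0,0,0],"twist":[0,0,0]}]'
python3 -m creep '[{"linear":[0,0,0.3],"twist":[0,0,0]},{"linear":[0,0,0],"twist":[0,0,0]}]'
```

```text
time: 13.75
eef_pos: [0.6185, 0.0387, 0.0174]
eef_rot: [-0.001, -0.157, 0.988, 0.0]
ft_force: [-0.6, -0.5, -0.2]
width: 0.655
finger_force: 0.0
time: 13.95
eef_pos: [0.619, 0.0387, 0.015]
eef_rot: [-0.0, -0.157, 0.988, 0.0]
ft_force: [-0.4, -0.5, 0.1]
width: 0.652
finger_force: 0.0
time: 14.15
eef_pos: [0.619, 0.0387, 0.0121]
eef_rot: [-0.0, -0.157, 0.988, 0.0]
ft_force: [-0.9, 0.0, -0.5]
width: 0.656
finger_force: 0.0
time: 14.35
eef_pos: [0.619, 0.0387, 0.0091]
eef_rot: [-0.0, -0.157, 0.988, 0.0]
ft_force: [-0.1, 0.1, -0.3]
width: 0.655
finger_force: 0.0
```

```bash
python3 -m creep '[{"linear":[0,0,-0.3],"twist":[0,0,0]},{"linear":[0,0,0],"twist":[0,0,0]},{"linear":[0,0,0],"twist":[0,0,0]}]' 4.4
python3 -m creep '[{"linear":[0,0,0.3],"twist":[0,0,0]},{"linear":[0,0,0],"twist":[0,0,0]}]'
python3 -m creep '[{"linear":[0,0,0.3],"twist":[0,0,0]},{"linear":[0,0,0],"twist":[0,0,0]}]'
python3 -m creep '[{"linear":[0,0,0.3],"twist":[0,0,0]},{"linear":[0,0,0],"twist":[0,0,0]}]'
python3 -m creep '[{"linear":[0,0,0.3],"twist":[0,0,0]},{"linear":[0,0,0],"twist":[0,0,0]}]'
```

```text
time: 14.65
eef_pos: [0.6195, 0.0386, 0.0127]
eef_rot: [0.0, -0.157, 0.988, -0.0]
ft_force: [-0.1, -0.0, -0.4]
width: 0.519
finger_force: 0.0
time: 14.85
eef_pos: [0.6189, 0.0387, 0.0091]
eef_rot: [-0.0, -0.157, 0.988, 0.0]
ft_force: [-0.0, 1.1, -0.1]
width: 0.512
finger_force: 0.0
time: 15.05
eef_pos: [0.6189, 0.0387, 0.0059]
eef_rot: [-0.0, -0.157, 0.988, 0.0]
ft_force: [-0.7, 0.1, -0.1]
width: 0.516
finger_force: 0.0
time: 15.25
eef_pos: [0.6189, 0.0387, 0.003]
eef_rot: [-0.0, -0.157, 0.988, 0.0]
ft_force: [0.5, -0.3, 0.4]
width: 0.515
finger_force: 0.0
time: 15.45
eef_pos: [0.619, 0.0387, 0.0]
eef_rot: [-0.0, -0.157, 0.988, 0.0]
ft_force: [0.7, 0.2, 0.4]
width: 0.518
finger_force: 0.0
```

```bash
for k in 1 2; do python3 -m creep '[{"linear":[0,0,0.3],"twist":[0,0,0]},{"linear":[0,0,0],"twist":[0,0,0]}]'|egrep "pos|ft"; 
python3 -m creep '[{"linear":[0,0,0],"twist":[0,0,0]}]' >/dev/null; done; python3 - <<'E'
from h import *
c,w=shot("wrist","i");p,R=tool()
g=cv2.cvtColor(w,cv2.COLOR_RGB2GRAY)
X=[p+R@np.array([.0,s*.022,d]) for s in(-1,1) for d in(.008,-.005,-.015)]
print(proj(c,X).round(0).tolist())
cv2.imwrite("pics/i.png",cv2.resize(w[140:340,190:450],None,fx=3,fy=3)[:,:,::-1])
E
```

```text
eef_pos: [0.6189, 0.0387, -0.003]
ft_force: [0.2, 0.5, -1.3]
eef_pos: [0.619, 0.0387, -0.0059]
ft_force: [0.4, 0.3, 0.4]
[[278.0, 234.0], [275.0, 244.0], [272.0, 253.0], [360.0, 234.0], [363.0, 244.0], [366.0, 253.0]]
```

View pics/i.png

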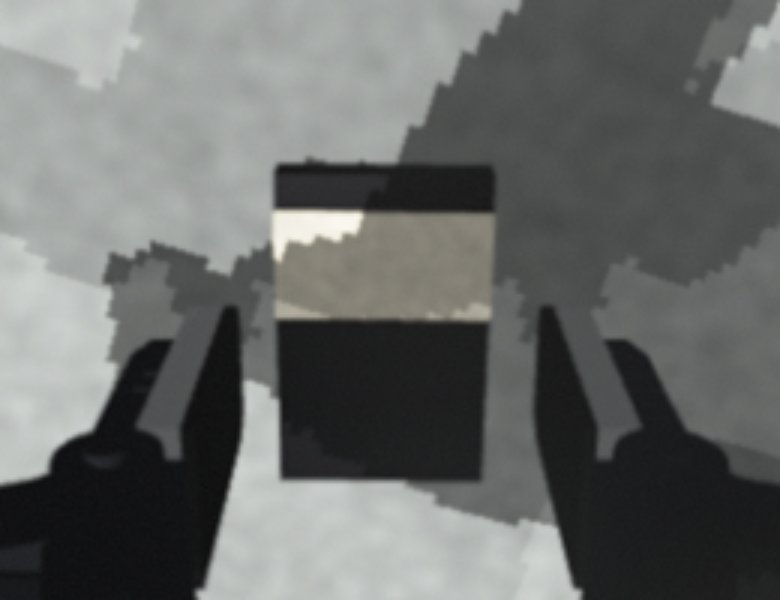

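Picture i shows the battery centred between the pads (crop 275–495), with the fingertips still about 2 cm above the table. I'll continue down, feeling for contact.

```bash
python3 -m creep '[{"linear":[0,0,0.3],"twist":[0,0,0]},{"linear":[0,0,0.3],"twist":[0,0,0]},{"linear":[0,0,0],"twist":[0,0,0]},{"linear":[0,0,0],"twist":[0,0,0]}]'|egrep "pos|ft"
python3 -m creep '[{"linear":[0,0,0.3],"twist":[0,0,0]},{"linear":[0,0,0],"twist":[0,0,0]},{"linear":[0,0,0],"twist":[0,0,0]}]'|egrep "pos|ft"
python3 -m creep '[{"linear":[0,0,0.2],"twist":[0,0,0]},{"linear":[0,0,0],"twist":[0,0,0]},{"linear":[0,0,0],"twist":[0,0,0]}]'|egrep "pos|ft"
python3 -m creep '[{"linear":[0,0,0.2],"twist":[0,0,0]},{"linear":[0,0,0],"twist":[0,0,0]},{"linear":[0,0,0],"twist":[0,0,0]}]'|egrep "pos|ft"
```

```text
eef_pos: [0.6191, 0.0387, -0.0118]
ft_force: [0.5, -0.5, 0.6]
eef_pos: [0.6192, 0.0387, -0.0147]
ft_force: [0.5, 0.3, 0.4]
eef_pos: [0.6192, 0.0387, -0.0167]
ft_force: [0.0, -0.2, 0.1]
eef_pos: [0.6192, 0.0387, -0.0187]
ft_force: [-0.1, 0.3, 0.1]
```

```bash
for k in 1; do python3 -m creep '[{"linear":[0,0,0.2],"twist":[0,0,0]},{"linear":[0,0,0],"twist":[0,0,0]},{"linear":[0,0,0],"twist":[0,0,0]}]'|egrep "pos|ft"; done
python3 -m creep '[{"linear":[0,0,0.1],"twist":[0,0,0]},{"linear":[0,0,0],"twist":[0,0,0]},{"linear":[0,0,0],"twist":[0,0,0]}]'|egrep "pos|ft"
python3 -m creep '[{"linear":[0,0,0.1],"twist":[0,0,0]},{"linear":[0,0,0],"twist":[0,0,0]},{"linear":[0,0,0],"twist":[0,0,0]}]'|egrep "pos|ft"
```

```text
eef_pos: [0.6192, 0.0387, -0.0207]
ft_force: [0.1, 0.8, 0.7]
eef_pos: [0.6192, 0.0387, -0.0216]
ft_force: [0.1, -0.3, -0.5]
eef_pos: [0.6192, 0.0387, -0.0226]
ft_force: [-0.2, -0.6, -0.7]
```

```bash
python3 -m creep '[{"linear":[0,0,0],"twist":[0,0,0]},{"linear":[0,0,0],"twist":[0,0,0]},{"linear":[0,0,0],"twist":[0,0,0]},{"linear":[0,0,0],"twist":[0,0,0]}]' 3
```

```text
time: 18.7
eef_pos: [0.62, 0.0387, -0.0212]
eef_rot: [0.001, -0.157, 0.988, -0.0]
ft_force: [-0.7, 0.4, 6.3]
width: 0.371
finger_force: 60.9
```

Gripped. I'll lift and carry it to near1.

```bash
python3 -m creep '[{"linear":[0,0,-3],"twist":[0,0,0]},{"linear":[0,0,-5],"twist":[0,0,5]},{"linear":[0,0,-4],"twist":[0,0,5]},{"linear":[0,0,0],"twist":[0,0,0]}]' 0
python3 -c "
from h import *
print(go([.4495,.2720,.1],97.9),tool()[0])"
```

```text
time: 19.1
eef_pos: [0.624, 0.0383, 0.1037]
eef_rot: [0.006, -0.07, 0.998, -0.001]
ft_force: [0.0, 0.3, -0.8]
width: 0.373
finger_force: 59.8
(array([14.02, 25.58,  0.11]), array([-0.2,  0.7,  0.1])) [0.62398159 0.03826714 0.10371833]
```

```bash
python3 -m creep '[{"linear":[2.3,4.25,0],"twist":[0,0,0]},{"linear":[2.3,4.25,0],"twist":[0,0,0]},{"linear":[2.3,4.25,0],"twist":[0,0,0]},{"linear":[2.3,4.25,0],"twist":[0,0,0]},{"linear":[2.3,4.25,0],"twist":[0,0,0]},{"linear":[2.3,4.25,0],"twist":[0,0,0]},{"linear":[0,0,0],"twist":[0,0,0]},{"linear":[0,0,0],"twist":[0,0,0]},{"linear":[0,0,0],"twist":[0,0,0]}]'
python3 -c "
from h import *
print(go([.4495,.2720,-.018],97.9),tool()[0])"
```

```text
time: 20.0
eef_pos: [0.4477, 0.2713, 0.0972]
eef_rot: [0.0, -0.07, 0.998, -0.0]
ft_force: [0.6, -0.2, -0.1]
width: 0.372
finger_force: 59.8
(array([-0.18,  0.05, 11.52]), array([-0. ,  0. ,  0.1])) [0.44771276 0.27130044 0.09716545]
```

```bash
python3 -m creep '[{"linear":[-0.2,0.05,4],"twist":[0,0,0]},{"linear":[0,0,4],"twist":[0,0,0]},{"linear":[0,0,2],"twist":[0,0,0]},{"linear":[0,0,0.9],"twist":[0,0,0]},{"linear":[0,0,0.3],"twist":[0,0,0]},{"linear":[0,0,0],"twist":[0,0,0]},{"linear":[0,0,0],"twist":[0,0,0]}]'
python3 -m creep '[{"linear":[0,0,0.2],"twist":[0,0,0]},{"linear":[0,0,0],"twist":[0,0,0]}]'
```

```text
time: 20.7
eef_pos: [0.45, 0.2726, -0.0136]
eef_rot: [0.001, -0.07, 0.998, 0.0]
ft_force: [0.1, 0.9, -0.1]
width: 0.372
finger_force: 59.8
time: 20.9
eef_pos: [0.4492, 0.2728, -0.0159]
eef_rot: [0.001, -0.07, 0.998, 0.0]
ft_force: [-0.2, 0.1, 0.0]
width: 0.373
finger_force: 59.8
```

```bash
python3 -m creep '[{"linear":[0,0,0.2],"twist":[0,0,0]},{"linear":[0,0,0],"twist":[0,0,0]},{"linear":[0,0,0],"twist":[0,0,0]}]' | egrep "pos|ft"
python3 -m creep '[{"linear":[0,0,0.1],"twist":[0,0,0]},{"linear":[0,0,0],"twist":[0,0,0]}]' | egrep "pos|ft"
python3 -m creep '[{"linear":[0,0,0],"twist":[0,0,0]},{"linear":[0,0,0],"twist":[0,0,0]},{"linear":[0,0,0],"twist":[0,0,0]}]' 4.2
python3 -m creep '[{"linear":[0,0,-2],"twist":[0,0,0]},{"linear":[0,0,-5],"twist":[0,0,0]},{"linear":[0,0,-5],"twist":[0,0,0]},{"linear":[0,0,-5],"twist":[0,0,0]},{"linear":[0,0,0],"twist":[0,0,0]},{"linear":[0,0,0],"twist":[0,0,0]}]' 5
cat >> h.py <<'E'
def bats(tag):
    """batteries on the side and top pictures: dark body part + pale band -> centre (mm), yaw"""
    for n in("side","top"):
        c,i=shot(n,tag); i=i.astype(int); h=i.max(2)-i.min(2)
        D=[a for a in rect(c,i,(i.max(2)<75),.006,350,1400) if a[2]<48 and 380<a[0]<720 and -160<a[1]<340]
        W=[a for a in rect(c,i,(i.min(2)>(185 if n=="side" else 150)),.006,250,900) if a[2]<45]
        for d in D:
            for w in W:
                v=np.array([d[0]-w[0],d[1]-w[1]])
                if 12<np.hypot(*v)<34:
                    u=v/np.hypot(*v); print(n,"centre",(np.array(w[:2])+u*12-u*0).round(1),"yaw",np.degrees(np.arctan2(v[1],v[0])).round(1),"perp",(d[4]+90)%180-0,(w[4]+90)%180)
E
python3 -c "
from h import *
bats('j'); print(go([.6125,-.0585,.05],93.5))"
```

```text
eef_pos: [0.4491, 0.2728, -0.0182]
ft_force: [-1.1, 0.1, 3.4]
eef_pos: [0.4492, 0.2728, -0.0183]
ft_force: [-1.3, -0.4, 11.8]
time: 21.7
eef_pos: [0.4487, 0.2726, -0.0196]
eef_rot: [-0.0, -0.07, 0.998, -0.0]
ft_force: [-0.3, -0.0, 3.9]
width: 0.49
finger_force: 1.8
time: 22.3
eef_pos: [0.4493, 0.2728, 0.1515]
eef_rot: [0.001, -0.07, 0.998, 0.0]
ft_force: [0.3, -0.1, -0.1]
width: 0.589
finger_force: 0.0
side centre [430.4 -76.4] yaw -26.9 perp 160.2 162.4
side centre [522.  -76.7] yaw -9.8 perp 174.5 178.0
side centre [611.3 -60.5] yaw -3.4 perp 3.200000000000003 3.299999999999997
top centre [434.6 -75.7] yaw -15.7 perp 161.0 157.6
top centre [525.3 -75.7] yaw 2.6 perp 178.9 179.5
top centre [615.2 -60.5] yaw 6.5 perp 179.6 179.5
(array([-11.73, -35.04,   9.9 ]), array([-0. , -0.2,  4.6]))
```

A is in near1. Next is B.

```bash
python3 -m creep '[{"linear":[-1.47,-4.4,0],"twist":[0,0,0]},{"linear":[-1.47,-4.4,0],"twist":[0,0,0]},{"linear":[-1.47,-4.4,0],"twist":[0,0,0]},{"linear":[-1.47,-4.4,0],"twist":[0,0,0]},{"linear":[-1.47,-4.4,0],"twist":[0,0,0]},{"linear":[-1.47,-4.4,1],"twist":[0,0,0]},{"linear":[-1.47,-4.4,3],"twist":[0,0,0]},{"linear":[-1.47,-4.4,4],"twist":[0,0,4.6]},{"linear":[0,0,0],"twist":[0,0,0]},{"linear":[0,0,0],"twist":[0,0,0]},{"linear":[0,0,0],"twist":[0,0,0]}]' 5.5
python3 -c "
from h import *
print(go([.613,-.0598,-.0205],93.3),tool()[0])"
```

```text
time: 23.5
eef_pos: [0.6076, -0.0467, 0.0798]
eef_rot: [-0.001, -0.031, 1.0, 0.001]
ft_force: [0.6, 0.0, 0.2]
width: 0.641
finger_force: 0.0
(array([-0.49, -1.35, 10.02]), array([ 0.1, -0.1,  0.2])) [ 0.60755567 -0.04673355  0.07977169]
```

```bash
python3 -m creep '[{"linear":[-0.5,-1.35,1],"twist":[0,0,0]},{"linear":[0,0,4],"twist":[0,0,0]},{"linear":[0,0,2.5],"twist":[0,0,0]},{"linear":[0,0,1.2],"twist":[0,0,0]},{"linear":[0,0,0.7],"twist":[0,0,0]},{"linear":[0,0,0.3],"twist":[0,0,0]},{"linear":[0,0,0.2],"twist":[0,0,0]},{"linear":[0,0,0],"twist":[0,0,0]}]' 5.2
python3 -m creep '[{"linear":[0,0,0],"twist":[0,0,0]},{"linear":[0,0,0],"twist":[0,0,0]},{"linear":[0,0,0],"twist":[0,0,0]},{"linear":[0,0,0],"twist":[0,0,0]},{"linear":[0,0,0],"twist":[0,0,0]}]' 0
python3 -m creep '[{"linear":[0,0,-3],"twist":[0,0,0]},{"linear":[0,0,-5],"twist":[0,0,-2.5]},{"linear":[0,0,-4],"twist":[0,0,-2.1]},{"linear":[0,0,0],"twist":[0,0,0]},{"linear":[0,0,0],"twist":[0,0,0]}]' 0
python3 -c "
from h import *
print(go([.4578,.2126,.1],97.9),tool()[0])"
```

```text
time: 24.3
eef_pos: [0.6154, -0.0612, -0.0175]
eef_rot: [0.001, -0.03, 1.0, -0.0]
ft_force: [1.1, -0.4, 0.2]
width: 0.607
finger_force: 0.0
time: 24.8
eef_pos: [0.6153, -0.0612, -0.017]
eef_rot: [0.001, -0.03, 1.0, -0.0]
ft_force: [-1.4, -0.2, 6.1]
width: 0.354
finger_force: 58.9
time: 25.3
eef_pos: [0.6152, -0.0612, 0.1031]
eef_rot: [0.001, -0.07, 0.998, -0.001]
ft_force: [-0.1, 0.6, -0.8]
width: 0.348
finger_force: 59.3
(array([11.75, 29.32,  0.24]), array([-0.1,  0.2,  0.1])) [ 0.61522346 -0.06124797  0.10305124]
```

```bash
python3 -m creep '[{"linear":[1.68,4.19,0],"twist":[0,0,0]},{"linear":[1.68,4.19,0],"twist":[0,0,0]},{"linear":[1.68,4.19,0],"twist":[0,0,0]},{"linear":[1.68,4.19,0],"twist":[0,0,0]},{"linear":[1.68,4.19,0],"twist":[0,0,0]},{"linear":[1.68,4.19,0],"twist":[0,0,0]},{"linear":[1.68,4.19,0],"twist":[0,0,0]},{"linear":[0,0,0],"twist":[0,0,0]},{"linear":[0,0,0],"twist":[0,0,0]},{"linear":[0,0,0],"twist":[0,0,0]}]'
python3 -c "
from h import *
print(go([.4590,.2128,-.016],97.9),tool()[0])
c,w=shot('wrist','k')
cv2.imwrite('pics/k.png',cv2.resize(w[120:320,170:470],None,fx=2.6,fy=2.6)[:,:,::-1])"
```

```text
time: 26.3
eef_pos: [0.4572, 0.2122, 0.1008]
eef_rot: [-0.001, -0.07, 0.998, -0.0]
ft_force: [0.5, -0.9, -0.6]
width: 0.352
finger_force: 59.4
(array([-0.2 ,  0.04, 11.68]), array([-0. , -0.1,  0.1])) [0.45721367 0.21217979 0.10079038]
```

View pics/k.png

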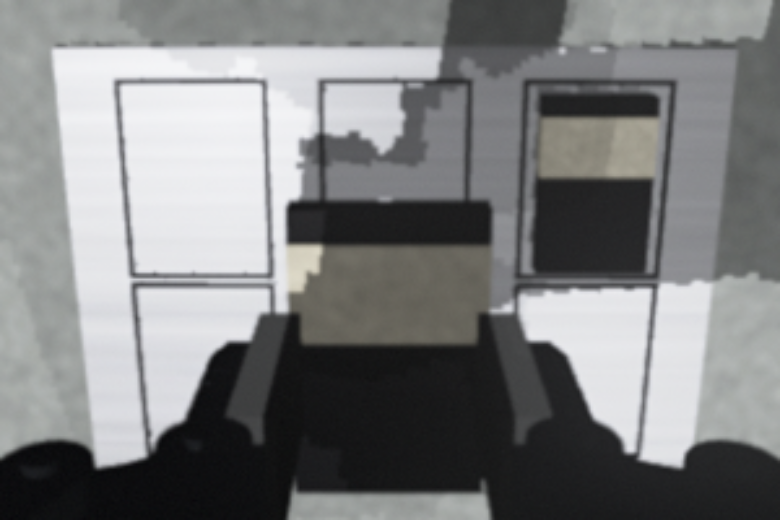

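Picture k shows A inside near1's outline and B held level and straight. I'll lower it into near2.

```bash
python3 -m creep '[{"linear":[-0.1,0.05,4],"twist":[0,0,0]},{"linear":[0,0,4],"twist":[0,0,0]},{"linear":[0,0,2],"twist":[0,0,0]},{"linear":[0,0,0.7],"twist":[0,0,0]},{"linear":[0,0,0.3],"twist":[0,0,0]},{"linear":[0,0,0],"twist":[0,0,0]},{"linear":[0,0,0],"twist":[0,0,0]}]' | egrep "pos|ft"
python3 -m creep '[{"linear":[0,0,0.2],"twist":[0,0,0]},{"linear":[0,0,0],"twist":[0,0,0]},{"linear":[0,0,0],"twist":[0,0,0]}]'| egrep "pos|ft"
python3 -m creep '[{"linear":[0,0,0.2],"twist":[0,0,0]},{"linear":[0,0,0],"twist":[0,0,0]},{"linear":[0,0,0],"twist":[0,0,0]}]'| egrep "pos|ft"
```

```text
eef_pos: [0.4591, 0.2134, -0.0074]
ft_force: [-0.2, -0.1, -0.4]
eef_pos: [0.4582, 0.2136, -0.0099]
ft_force: [-0.3, -0.1, -0.0]
eef_pos: [0.4579, 0.2135, -0.0125]
ft_force: [0.5, -0.1, 0.5]
```

```bash
python3 -m creep '[{"linear":[0,0,0.15],"twist":[0,0,0]},{"linear":[0,0,0],"twist":[0,0,0]},{"linear":[0,0,0],"twist":[0,0,0]}]'| egrep "pos|ft"
python3 -m creep '[{"linear":[0,0,0.1],"twist":[0,0,0]},{"linear":[0,0,0],"twist":[0,0,0]},{"linear":[0,0,0],"twist":[0,0,0]}]'| egrep "pos|ft"
```

```text
eef_pos: [0.458, 0.2135, -0.0139]
ft_force: [0.2, -0.0, -0.3]
eef_pos: [0.458, 0.2135, -0.0141]
ft_force: [-0.8, -1.0, 7.4]
```

Contact. Release, lift and go to C.

```bash
python3 -m creep '[{"linear":[0,0,0],"twist":[0,0,0]},{"linear":[0,0,0],"twist":[0,0,0]},{"linear":[0,0,0],"twist":[0,0,0]}]' 4.2
python3 -m creep '[{"linear":[0,0,-2],"twist":[0,0,0]},{"linear":[0,0,-5],"twist":[0,0,0]},{"linear":[0,0,-5],"twist":[0,0,0]},{"linear":[0,0,-3],"twist":[0,0,0]},{"linear":[0,0,0],"twist":[0,0,0]},{"linear":[0,0,0],"twist":[0,0,0]}]' 5
python3 -c "
from h import *
bats('l'); print(go([.5245,-.0755,.06],88.5),tool()[0])"
```

```text
time: 28.55
eef_pos: [0.4579, 0.2135, -0.0151]
eef_rot: [-0.0, -0.07, 0.998, -0.0]
ft_force: [0.2, -0.5, -0.1]
width: 0.495
finger_force: 0.0
time: 29.15
eef_pos: [0.458, 0.2135, 0.1355]
eef_rot: [0.001, -0.07, 0.998, 0.0]
ft_force: [-0.7, -0.3, -0.7]
width: 0.587
finger_force: 0.0
side centre [430.4 -76.7] yaw -26.1 perp 161.7 162.4
side centre [521.7 -76.4] yaw -8.7 perp 177.5 177.6
top centre [434.3 -75.8] yaw -17.3 perp 160.9 161.0
top centre [525.3 -75.7] yaw 2.6 perp 179.5 179.5
(array([ -2.69, -29.53,   7.38]), array([-0. , -0.2,  9.6])) [0.45672168 0.21319208 0.13380022]
```

```bash
python3 -m creep '[{"linear":[-0.38,-4.2,0],"twist":[0,0,0]},{"linear":[-0.38,-4.2,0],"twist":[0,0,0]},{"linear":[-0.38,-4.2,0],"twist":[0,0,0]},{"linear":[-0.38,-4.2,0],"twist":[0,0,0]},{"linear":[-0.38,-4.2,0],"twist":[0,0,0]},{"linear":[-0.38,-4.2,1],"twist":[0,0,0]},{"linear":[-0.38,-4.2,3],"twist":[0,0,0]},{"linear":[0,0,3],"twist":[0,0,5]},{"linear":[0,0,0],"twist":[0,0,5]},{"linear":[0,0,0],"twist":[0,0,0]},{"linear":[0,0,0],"twist":[0,0,0]},{"linear":[0,0,0],"twist":[0,0,0]}]' 5.5
python3 -c "
from h import *
print(go([.5243,-.0757,-.0205],88.2),tool()[0])"
```

```text
time: 30.45
eef_pos: [0.5252, -0.0722, 0.066]
eef_rot: [-0.0, 0.016, 1.0, 0.0]
ft_force: [0.8, 0.3, 0.0]
width: 0.642
finger_force: 0.0
(array([ 0.08, -0.35,  8.65]), array([ 0., -0., -0.])) [ 0.52523171 -0.07219048  0.06602917]
```

```bash
python3 -m creep '[{"linear":[0.1,-0.35,1],"twist":[0,0,0]},{"linear":[0,0,3.5],"twist":[0,0,0]},{"linear":[0,0,2],"twist":[0,0,0]},{"linear":[0,0,1],"twist":[0,0,0]},{"linear":[0,0,0.6],"twist":[0,0,0]},{"linear":[0,0,0.4],"twist":[0,0,0]},{"linear":[0,0,0.1],"twist":[0,0,0]},{"linear":[0,0,0],"twist":[0,0,0]},{"linear":[0,0,0],"twist":[0,0,0]}]' 5.2
python3 -m creep '[{"linear":[0,0,0],"twist":[0,0,0]},{"linear":[0,0,0],"twist":[0,0,0]},{"linear":[0,0,0],"twist":[0,0,0]},{"linear":[0,0,0],"twist":[0,0,0]},{"linear":[0,0,0],"twist":[0,0,0]}]' 0
python3 -m creep '[{"linear":[0,0,-3],"twist":[0,0,0]},{"linear":[0,0,-5],"twist":[0,0,-5]},{"linear":[0,0,-4],"twist":[0,0,-4.7]},{"linear":[0,0,0],"twist":[0,0,0]},{"linear":[0,0,0],"twist":[0,0,0]}]' 0
python3 -c "
from h import *
print(go([.4660,.1532,.1],97.9),tool()[0])"
```

```text
time: 31.35
eef_pos: [0.5246, -0.0761, -0.0192]
eef_rot: [0.001, 0.017, 1.0, -0.0]
ft_force: [0.9, -0.3, 0.1]
width: 0.61
finger_force: 0.0
time: 31.85
eef_pos: [0.5244, -0.0761, -0.0189]
eef_rot: [0.001, 0.017, 1.0, -0.0]
ft_force: [-0.5, 0.3, 5.1]
width: 0.366
finger_force: 58.9
time: 32.35
eef_pos: [0.5245, -0.0761, 0.1012]
eef_rot: [0.001, -0.067, 0.998, -0.001]
ft_force: [0.2, 0.4, -0.7]
width: 0.367
finger_force: 59.6
(array([ 2.71, 23.51,  0.09]), array([-0.1,  0.1, -0.2])) [ 0.52450644 -0.07606974  0.10121461]
```

```bash
python3 -m creep '[{"linear":[0.45,3.92,0],"twist":[0,0,0]},{"linear":[0.45,3.92,0],"twist":[0,0,0]},{"linear":[0.45,3.92,0],"twist":[0,0,0]},{"linear":[0.45,3.92,0],"twist":[0,0,0]},{"linear":[0.45,3.92,0],"twist":[0,0,0]},{"linear":[0.45,3.92,0],"twist":[0,0,0]},{"linear":[0,0,0],"twist":[0,0,0]},{"linear":[0,0,0],"twist":[0,0,0]},{"linear":[0,0,0],"twist":[0,0,0]}]' | grep wid
python3 -c "
from h import *
print(go([.4660,.1534,-.016],97.9),tool()[0])"
```

```text
width: 0.364
(array([-0.1 ,  0.06, 11.52]), array([-0. , -0.1, -0.2])) [0.46532198 0.15271127 0.09918338]
```

```bash
python3 -m creep '[{"linear":[-0.1,0.05,4],"twist":[0,0,0]},{"linear":[0,0,4],"twist":[0,0,0]},{"linear":[0,0,2],"twist":[0,0,0]},{"linear":[0,0,0.8],"twist":[0,0,0]},{"linear":[0,0,0.4],"twist":[0,0,0]},{"linear":[0,0,0],"twist":[0,0,0]},{"linear":[0,0,0],"twist":[0,0,0]}]' | egrep "pos|ft"
python3 -m creep '[{"linear":[0,0,0.2],"twist":[0,0,0]},{"linear":[0,0,0],"twist":[0,0,0]},{"linear":[0,0,0],"twist":[0,0,0]}]'| egrep "pos|ft"
python3 -m creep '[{"linear":[0,0,0.15],"twist":[0,0,0]},{"linear":[0,0,0],"twist":[0,0,0]},{"linear":[0,0,0],"twist":[0,0,0]}]'| egrep "pos|ft"
python3 -m creep '[{"linear":[0,0,0.1],"twist":[0,0,0]},{"linear":[0,0,0],"twist":[0,0,0]},{"linear":[0,0,0],"twist":[0,0,0]}]'| egrep "pos|ft"
```

```text
eef_pos: [0.4674, 0.1539, -0.011]
ft_force: [-0.3, -0.6, -0.6]
eef_pos: [0.4667, 0.1542, -0.0134]
ft_force: [0.3, 1.1, 0.1]
eef_pos: [0.4664, 0.1541, -0.0154]
ft_force: [-0.4, -0.5, -0.9]
eef_pos: [0.4666, 0.1541, -0.0159]
ft_force: [-1.0, -0.8, 5.8]
```

```bash
python3 -m creep '[{"linear":[0,0,0],"twist":[0,0,0]},{"linear":[0,0,0],"twist":[0,0,0]},{"linear":[0,0,0],"twist":[0,0,0]}]' 4.2
python3 -m creep '[{"linear":[0,0,-2],"twist":[0,0,0]},{"linear":[0,0,-5],"twist":[0,0,0]},{"linear":[0,0,-5],"twist":[0,0,0]},{"linear":[0,0,-1],"twist":[0,0,0]},{"linear":[0,0,0],"twist":[0,0,0]},{"linear":[0,0,0],"twist":[0,0,0]}]' 5
python3 -c "
from h import *
bats('m'); print(go([.4325,-.076,.06],73),tool()[0],arm.sense()['q'])"
```

```text
time: 35.15
eef_pos: [0.4664, 0.1541, -0.0166]
eef_rot: [-0.0, -0.068, 0.998, -0.0]
ft_force: [0.0, 1.0, -0.4]
width: 0.491
finger_force: 0.0
time: 35.75
eef_pos: [0.4656, 0.154, 0.1128]
eef_rot: [-0.001, -0.068, 0.998, -0.0]
ft_force: [0.2, -0.0, -0.3]
width: 0.584
finger_force: 0.0
side centre [430.6 -76.7] yaw -26.2 perp 160.2 162.4
top centre [434.3 -75.5] yaw -18.4 perp 161.0 161.0
(array([  6.3 , -22.34,   5.21]), array([-0. , -0.2, 24.8])) [0.46499066 0.15389513 0.11186847] [ 9.10113865e-02  5.05659897e-01  1.85820123e+00 -1.27047679e-05
  7.81857170e-01 -1.61505653e+00]
```

```bash
python3 -m creep '[{"linear":[1.26,-4.47,0],"twist":[0,0,0]},{"linear":[1.26,-4.47,0],"twist":[0,0,0]},{"linear":[1.26,-4.47,0],"twist":[0,0,0]},{"linear":[1.26,-4.47,0],"twist":[0,0,0]},{"linear":[1.26,-4.47,1],"twist":[0,0,0]},{"linear":[0,0,2],"twist":[0,0,8.5]},{"linear":[0,0,2],"twist":[0,0,8.5]},{"linear":[0,0,0],"twist":[0,0,8.5]},{"linear":[0,0,0],"twist":[0,0,0]},{"linear":[0,0,0],"twist":[0,0,0]},{"linear":[0,0,0],"twist":[0,0,0]}]' 5.5 | egrep "pos|wid"
python3 -c "
from h import *
print(go([.4325,-.076,-.0205],72),tool()[0])"
```

```text
eef_pos: [0.4342, -0.0757, 0.0634]
width: 0.644
(array([ 0.14, -0.08,  8.39]), array([ 0. , -0. ,  0.4])) [ 0.43415238 -0.07569941  0.06335593]
```

```bash
python3 -m creep '[{"linear":[0.15,-0.1,1],"twist":[0,0,0]},{"linear":[0,0,3.5],"twist":[0,0,0]},{"linear":[0,0,2],"twist":[0,0,0]},{"linear":[0,0,0.9],"twist":[0,0,0]},{"linear":[0,0,0.6],"twist":[0,0,0]},{"linear":[0,0,0.3],"twist":[0,0,0]},{"linear":[0,0,0.1],"twist":[0,0,0]},{"linear":[0,0,0],"twist":[0,0,0]},{"linear":[0,0,0],"twist":[0,0,0]}]' 5.2
python3 -m creep '[{"linear":[0,0,0],"twist":[0,0,0]},{"linear":[0,0,0],"twist":[0,0,0]},{"linear":[0,0,0],"twist":[0,0,0]},{"linear":[0,0,0],"twist":[0,0,0]},{"linear":[0,0,0],"twist":[0,0,0]}]' 0
python3 -m creep '[{"linear":[0,0,-3],"twist":[0,0,-8]},{"linear":[0,0,-5],"twist":[0,0,-8.5]},{"linear":[0,0,-4],"twist":[0,0,-8.5]},{"linear":[0,0,0],"twist":[0,0,-0.9]},{"linear":[0,0,0],"twist":[0,0,0]}]' 0
python3 -c "
from h import *
print(go([.5295,.1620,.1],97.9),tool()[0])"
```

```text
time: 37.85
eef_pos: [0.4329, -0.0765, -0.0198]
eef_rot: [0.001, 0.154, 0.988, -0.0]
ft_force: [0.3, -0.4, -0.5]
width: 0.613
finger_force: 0.0
time: 38.35
eef_pos: [0.4328, -0.0765, -0.0196]
eef_rot: [0.001, 0.154, 0.988, -0.0]
ft_force: [-0.7, -0.7, 6.0]
width: 0.367
finger_force: 58.8
time: 38.85
eef_pos: [0.4329, -0.0765, 0.1007]
eef_rot: [0.001, -0.071, 0.997, -0.001]
ft_force: [0.7, 0.3, -1.0]
width: 0.366
finger_force: 59.8
(array([-12.93,  22.25,   0.07]), array([-0.1,  0.1,  0.2])) [ 0.43294589 -0.07653886  0.10070265]
```

```bash
python3 -m creep '[{"linear":[-2.15,3.71,0],"twist":[0,0,0]},{"linear":[-2.15,3.71,0],"twist":[0,0,0]},{"linear":[-2.15,3.71,0],"twist":[0,0,0]},{"linear":[-2.15,3.71,0],"twist":[0,0,0]},{"linear":[-2.15,3.71,0],"twist":[0,0,0]},{"linear":[-2.15,3.71,0],"twist":[0,0,0]},{"linear":[0,0,0],"twist":[0,0,0]},{"linear":[0,0,0],"twist":[0,0,0]},{"linear":[0,0,0],"twist":[0,0,0]}]' | grep wid
python3 -c "
from h import *
print(go([.5295,.1622,-.016],97.9),tool()[0])"
```

```text
width: 0.366
(array([-0.32,  0.04, 11.41]), array([-0. , -0.2,  0.2])) [0.52683697 0.16142652 0.09810402]
```

```bash
python3 -m creep '[{"linear":[-0.3,0.05,4],"twist":[0,0,0]},{"linear":[0,0,4],"twist":[0,0,0]},{"linear":[0,0,2],"twist":[0,0,0]},{"linear":[0,0,0.7],"twist":[0,0,0]},{"linear":[0,0,0.3],"twist":[0,0,0]},{"linear":[0,0,0],"twist":[0,0,0]},{"linear":[0,0,0],"twist":[0,0,0]}]' | egrep "pos|ft"
python3 -m creep '[{"linear":[0,0,0.2],"twist":[0,0,0]},{"linear":[0,0,0],"twist":[0,0,0]},{"linear":[0,0,0],"twist":[0,0,0]}]'| egrep "pos|ft"
python3 -m creep '[{"linear":[0,0,0.15],"twist":[0,0,0]},{"linear":[0,0,0],"twist":[0,0,0]},{"linear":[0,0,0],"twist":[0,0,0]}]'| egrep "pos|ft"
python3 -m creep '[{"linear":[0,0,0.1],"twist":[0,0,0]},{"linear":[0,0,0],"twist":[0,0,0]},{"linear":[0,0,0],"twist":[0,0,0]}]'| egrep "pos|ft"
```

```text
eef_pos: [0.5324, 0.163, -0.0092]
ft_force: [0.1, -0.1, -0.4]
eef_pos: [0.5317, 0.1633, -0.0119]
ft_force: [-0.0, 0.0, -0.3]
eef_pos: [0.5314, 0.1632, -0.014]
ft_force: [0.6, 0.8, -0.6]
eef_pos: [0.5315, 0.1632, -0.015]
ft_force: [-0.1, 0.3, 0.7]
```

```bash
python3 -m creep '[{"linear":[0.2,-0.1,0],"twist":[0,0,0]},{"linear":[0,0,0.1],"twist":[0,0,0]},{"linear":[0,0,0.1],"twist":[0,0,0]},{"linear":[0,0,0],"twist":[0,0,0]},{"linear":[0,0,0],"twist":[0,0,0]}]' | egrep "pos|ft"
python3 -m creep '[{"linear":[0,0,0],"twist":[0,0,0]},{"linear":[0,0,0],"twist":[0,0,0]},{"linear":[0,0,0],"twist":[0,0,0]}]' 4.2
python3 -m creep '[{"linear":[0,0,-2],"twist":[0,0,0]},{"linear":[0,0,-5],"twist":[0,0,0]},{"linear":[0,0,-5],"twist":[0,0,0]},{"linear":[0,0,-5],"twist":[0,0,0]},{"linear":[0,0,-5],"twist":[0,0,0]},{"linear":[0,0,-5],"twist":[0,0,0]},{"linear":[0,0,0],"twist":[0,0,0]},{"linear":[0,0,0],"twist":[0,0,0]}]' 5
python3 -c "
from h import *
print(go([.55,-.2,.25],90),tool()[0],arm.sense()['q'])"
```

```text
eef_pos: [0.5295, 0.1618, -0.0165]
ft_force: [-1.4, -0.6, 3.8]
time: 42.15
eef_pos: [0.5297, 0.162, -0.0171]
eef_rot: [-0.0, -0.071, 0.997, 0.0]
ft_force: [-0.1, 1.0, -0.0]
width: 0.488
finger_force: 0.0
time: 42.95
eef_pos: [0.5301, 0.162, 0.2544]
eef_rot: [0.002, -0.071, 0.997, 0.0]
ft_force: [0.1, 0.1, -0.5]
width: 0.585
finger_force: 0.0
(array([  3.17, -36.12,   0.43]), array([0. , 0.2, 8.2])) [0.53013837 0.1620261  0.25439222] [ 9.49910264e-02  3.80373728e-01  1.56091446e+00  4.38039201e-05
  1.19715367e+00 -1.61826065e+00]
```

All four batteries are placed. Next the cases: move over to view the two right-hand ones.

```bash
python3 -m creep '[{"linear":[0.75,-4.8,0.5],"twist":[0,0,0]},{"linear":[0.75,-4.8,0.5],"twist":[0,0,0]},{"linear":[0.75,-4.8,0.5],"twist":[0,0,0]},{"linear":[0.75,-4.8,0.5],"twist":[0,0,0]},{"linear":[0.75,-4.8,0.5],"twist":[0,0,0]},{"linear":[0.75,-4.8,0.5],"twist":[0,0,0]},{"linear":[0.75,-4.8,0.5],"twist":[0,0,0]},{"linear":[0.75,-4.8,0.5],"twist":[0,0,0]},{"linear":[0.75,-4.8,0.5],"twist":[0,0,5]},{"linear":[0,0,0],"twist":[0,0,0]},{"linear":[0,0,0],"twist":[0,0,0]},{"linear":[0,0,0],"twist":[0,0,0]}]' 7
python3 - <<'E'
from h import *
c,w=shot("wrist","n");np.savez("pics/wn.npz",**c);w=w.astype(int)
print(tool()[0])
for th in(130,150,165,185):
    for a in rect(c,w,w.min(2)>th,.018,3000,9000): print(th,a)
for n in("side","top"):
    c,i=shot(n,"n");i=i.astype(int)
    m=(i.min(2)>(185 if n=="side" else 150)).astype(np.uint8);m=cv2.morphologyEx(m,cv2.MORPH_CLOSE,np.ones((5,5)))
    print(n,rect(c,0,m,.018,3500,7000))
E
```

```text
time: 44.15
eef_pos: [0.523, -0.2735, 0.2063]
eef_rot: [-0.002, -0.028, 1.0, 0.002]
ft_force: [0.5, 1.0, 0.1]
width: 0.819
finger_force: 0.0
[ 0.52343261 -0.27331061  0.20689972]
130 (452.7, -139.6, 68.5, 67.8, -40.6, 4197, (np.float64(456.0), np.float64(103.0)))
150 (672.5, 129.7, 90.3, 59.9, 3.3, 3916, (np.float64(624.0), np.float64(303.0)))
150 (712.9, -350.9, 113.4, 98.4, 37.5, 5237, (np.float64(260.0), np.float64(324.0)))
165 (672.3, 130.4, 88.9, 58.9, 2.2, 3823, (np.float64(624.0), np.float64(303.0)))
165 (428.1, -341.3, 91.5, 59.8, 0.9, 5198, (np.float64(254.0), np.float64(64.0)))
185 (672.5, 130.4, 86.5, 57.8, 2.1, 3675, (np.float64(624.0), np.float64(303.0)))
185 (427.9, -341.3, 91.1, 58.7, 1.5, 5058, (np.float64(254.0), np.float64(65.0)))
side [(321.7, -290.6, 70.0, 58.6, -32.6, 3710, (np.float64(310.0), np.float64(317.0)))]
top [(675.5, 130.4, 94.4, 60.5, 1.2, 5374, (np.float64(265.0), np.float64(160.0))), (691.2, 295.2, 91.6, 90.7, -51.0, 6296, (np.float64(212.0), np.float64(157.0))), (813.8, -220.9, 97.9, 55.3, 1.9, 4114, (np.float64(373.0), np.float64(119.0)))]
```

```bash
python3 -c "
from h import *
print(go([.428,-.3415,.06],91.5),arm.sense()['q'])"
```

```text
(array([ 9.97, -6.25, 14.78]), array([ 0.1, -0.1,  1.8])) [-6.69955799e-01  4.85155376e-01  1.52194162e+00  1.33599002e-04
  1.13575853e+00 -2.29810976e+00]
```

```bash
python3 -m creep '[{"linear":[3.3,-2.1,2],"twist":[0,0,1.8]},{"linear":[3.3,-2.1,2],"twist":[0,0,0]},{"linear":[3.3,-2.1,2.5],"twist":[0,0,0]},{"linear":[0,0,4],"twist":[0,0,0]},{"linear":[0,0,4],"twist":[0,0,0]},{"linear":[0,0,0],"twist":[0,0,0]},{"linear":[0,0,0],"twist":[0,0,0]},{"linear":[0,0,0],"twist":[0,0,0]}]' 8.2
python3 -c "
from h import *
print(go([.428,-.3415,-.020],91.5),tool()[0])"
```

```text
time: 45.1
eef_pos: [0.4289, -0.3423, 0.0652]
eef_rot: [0.001, -0.013, 1.0, -0.002]
ft_force: [-0.3, 0.6, 0.5]
width: 0.961
finger_force: 0.0
(array([0.11, 0.11, 8.52]), array([-0.2,  0.1, -0.1])) [ 0.42894608 -0.34226705  0.06520296]
```

```bash
python3 -m creep '[{"linear":[0.1,0.1,3],"twist":[0,0,0]},{"linear":[0,0,3],"twist":[0,0,0]},{"linear":[0,0,1.5],"twist":[0,0,0]},{"linear":[0,0,0.5],"twist":[0,0,0]},{"linear":[0,0,0.5],"twist":[0,0,0]},{"linear":[0,0,0],"twist":[0,0,0]},{"linear":[0,0,0],"twist":[0,0,0]}]' 8.2
python3 -m creep '[{"linear":[0,0,0],"twist":[0,0,0]},{"linear":[0,0,0],"twist":[0,0,0]},{"linear":[0,0,0],"twist":[0,0,0]},{"linear":[0,0,0],"twist":[0,0,0]},{"linear":[0,0,0],"twist":[0,0,0]}]' 0
```

```text
time: 45.8
eef_pos: [0.4271, -0.3413, -0.0207]
eef_rot: [0.001, -0.012, 1.0, -0.001]
ft_force: [-0.5, -0.2, 0.8]
width: 0.96
finger_force: 0.0
time: 46.3
eef_pos: [0.4267, -0.341, -0.0207]
eef_rot: [0.0, -0.012, 1.0, -0.001]
ft_force: [-0.0, 0.5, 5.6]
width: 0.683
finger_force: 65.8
```

```bash
python3 -m creep '[{"linear":[0,0,-2],"twist":[0,0,0]},{"linear":[0,0,-4],"twist":[0,0,-2.5]},{"linear":[0,0,0],"twist":[0,0,0]},{"linear":[0,0,0],"twist":[0,0,0]}]' 0 | egrep "pos|wid"
python3 -c "
from h import *
print(go([.4366,-.2054,.04],93.9),tool()[0])"
```

```text
eef_pos: [0.4267, -0.3411, 0.0391]
width: 0.686
(array([-1.89, 13.48, -0.11]), array([-0.1,  0.1, -0.1])) [ 0.42673265 -0.34114875  0.03909513]
```

```bash
python3 -m creep '[{"linear":[-0.48,3.37,0],"twist":[0,0,0]},{"linear":[-0.48,3.37,0],"twist":[0,0,0]},{"linear":[-0.48,3.37,0],"twist":[0,0,0]},{"linear":[-0.48,3.37,0],"twist":[0,0,0]},{"linear":[0,0,0],"twist":[0,0,0]},{"linear":[0,0,0],"twist":[0,0,0]},{"linear":[0,0,0],"twist":[0,0,0]}]' 0 | egrep "pos|wid"
python3 -c "
from h import *
print(go([.4366,-.2054,-.0027],93.9),tool()[0])"
```

```text
eef_pos: [0.4368, -0.2058, 0.0376]
width: 0.685
(array([0.02, 0.04, 4.03]), array([-0. ,  0. , -0.1])) [ 0.43680337 -0.20578824  0.03764018]
```

```bash
python3 -m creep '[{"linear":[0,0,2],"twist":[0,0,0]},{"linear":[0,0,1.2],"twist":[0,0,0]},{"linear":[0,0,0.3],"twist":[0,0,0]},{"linear":[0,0,0],"twist":[0,0,0]},{"linear":[0,0,0],"twist":[0,0,0]},{"linear":[0,0,0],"twist":[0,0,0]}]' 0 | egrep "pos|ft|wid"
python3 -m creep '[{"linear":[0,0,0.2],"twist":[0,0,0]},{"linear":[0,0,0],"twist":[0,0,0]},{"linear":[0,0,0],"twist":[0,0,0]}]' 0 | egrep "pos|ft"
python3 -m creep '[{"linear":[0,0,0.2],"twist":[0,0,0]},{"linear":[0,0,0],"twist":[0,0,0]},{"linear":[0,0,0],"twist":[0,0,0]}]' 0 | egrep "pos|ft"
```

```text
eef_pos: [0.4367, -0.2052, 0.0036]
ft_force: [-0.0, -0.6, -0.9]
width: 0.684
eef_pos: [0.4365, -0.2048, 0.0013]
ft_force: [-0.0, -0.1, -0.5]
eef_pos: [0.4363, -0.2048, -0.001]
ft_force: [-0.3, 0.1, -0.8]
```

```bash
python3 -m creep '[{"linear":[0,-0.05,0.15],"twist":[0,0,0]},{"linear":[0,0,0],"twist":[0,0,0]},{"linear":[0,0,0],"twist":[0,0,0]}]' 0 | egrep "pos|ft"
python3 -m creep '[{"linear":[0,0,0.1],"twist":[0,0,0]},{"linear":[0,0,0],"twist":[0,0,0]},{"linear":[0,0,0],"twist":[0,0,0]}]' 0 | egrep "pos|ft"
```

```text
eef_pos: [0.4364, -0.2054, -0.0024]
ft_force: [-0.2, 0.6, -1.3]
eef_pos: [0.4365, -0.2054, -0.0027]
ft_force: [0.3, -0.2, 5.4]
```

```bash
python3 -m creep '[{"linear":[0,0,0],"twist":[0,0,0]},{"linear":[0,0,0],"twist":[0,0,0]},{"linear":[0,0,0],"twist":[0,0,0]},{"linear":[0,0,0],"twist":[0,0,0]},{"linear":[0,0,-3],"twist":[0,0,0]},{"linear":[0,0,-5],"twist":[0,0,0]},{"linear":[0,0,-5],"twist":[0,0,0]},{"linear":[-3,3,-5],"twist":[0,0,0]},{"linear":[-4,2,-2],"twist":[0,0,0]},{"linear":[-3,3,0],"twist":[0,0,0]},{"linear":[0,0,0],"twist":[0,0,0]},{"linear":[0,0,0],"twist":[0,0,0]}]' 8.2
python3 - <<'E'
from h import *
c,w=shot("wrist","o");np.savez("pics/wo.npz",**c);w=w.astype(int)
for th in(130,150,165,185):
    for a in rect(c,w,w.min(2)>th,.036,2500,9000): print(th,a)
c,i=shot("side","o");i=i.astype(int)
for th in(170,190): print("side",rect(c,0,i.min(2)>th,.036,2500,9000)[:4])
print(go([.673,.130,.06],91),tool()[0])
E
```

```text
time: 50.4
eef_pos: [0.5238, -0.1254, 0.1844]
eef_rot: [-0.001, -0.035, 0.999, 0.0]
ft_force: [-0.6, 0.4, -1.0]
width: 0.958
finger_force: 0.0
130 (450.0, -15.5, 61.8, 52.1, 62.6, 2530, (np.float64(445.0), np.float64(102.0)))
130 (397.3, -79.9, 97.9, 55.9, -29.7, 3446, (np.float64(386.0), np.float64(40.0)))
150 (635.1, 129.4, 93.2, 53.6, -72.8, 2562, (np.float64(552.0), np.float64(287.0)))
150 (645.0, -375.0, 110.7, 89.1, 12.1, 4606, (np.float64(75.0), np.float64(265.0)))
165 (490.7, 147.0, 132.1, 104.3, 8.4, 3959, (np.float64(595.0), np.float64(154.0)))
165 (438.1, -205.7, 91.7, 59.8, 4.2, 5217, (np.float64(233.0), np.float64(69.0)))
185 (490.4, 147.0, 130.3, 103.8, 8.3, 3127, (np.float64(595.0), np.float64(158.0)))
185 (439.0, -205.5, 88.7, 58.9, 4.2, 5076, (np.float64(233.0), np.float64(70.0)))
side [(907.7, -452.4, 67.5, 47.9, 19.0, 2913, (np.float64(508.0), np.float64(254.0))), (953.9, 178.0, 194.5, 54.6, -89.6, 7574, (np.float64(386.0), np.float64(133.0)))]
side [(437.1, -206.6, 91.4, 60.0, 4.1, 4994, (np.float64(329.0), np.float64(269.0))), (676.4, 279.7, 88.6, 84.7, 26.1, 5858, (np.float64(309.0), np.float64(143.0))), (954.1, 178.2, 194.5, 53.2, -90.0, 7382, (np.float64(386.0), np.float64(133.0)))]
(array([-16.73,  24.58,  12.38]), array([ 0. , -0.1,  2.8])) [ 0.52285248 -0.12653875  0.18398459]
```

```bash
python3 -m creep '[{"linear":[-2.78,4.1,0],"twist":[0,0,0]},{"linear":[-2.78,4.1,0],"twist":[0,0,0]},{"linear":[-2.78,4.1,0],"twist":[0,0,0]},{"linear":[-2.78,4.1,0],"twist":[0,0,0]},{"linear":[-2.78,4.1,0],"twist":[0,0,0]},{"linear":[-2.78,4.1,1],"twist":[0,0,2.5]},{"linear":[0,0,4],"twist":[0,0,0]},{"linear":[0,0,3],"twist":[0,0,0]},{"linear":[0,0,0],"twist":[0,0,0]},{"linear":[0,0,0],"twist":[0,0,0]},{"linear":[0,0,0],"twist":[0,0,0]}]' 7.4
python3 - <<'E'
from h import *
print(go([.6728,.1302,-.02],91.5),tool()[0])
cg=dict(np.load("pics/wg.npz"));print("driver",onz(cg,[[347,200],[332,262]],.005))
c,w=shot("wrist","p");w=w.astype(int)
for th in(150,185):print(rect(c,0,w.min(2)>th,.018,2000,8000))
E
```

```text
time: 51.6
eef_pos: [0.6752, 0.1286, 0.1067]
eef_rot: [0.002, -0.011, 1.0, -0.0]
ft_force: [0.5, -0.7, -0.3]
width: 0.865
finger_force: 0.0
(array([ 0.28,  0.17, 12.67]), array([-0. ,  0.2, -0.2])) [0.67524903 0.12858885 0.1067331 ]
driver [[0.67747795 0.0611964 ]
 [0.77484033 0.06087327]]
[(689.7, 301.7, 90.8, 82.7, -14.3, 2140, (np.float64(537.0), np.float64(212.0)))]
[]
```

```bash
python3 -m creep '[{"linear":[0.25,0.2,4],"twist":[0,0,0]},{"linear":[0,0,4],"twist":[0,0,0]},{"linear":[0,0,2.5],"twist":[0,0,0]},{"linear":[0,0,1.2],"twist":[0,0,0]},{"linear":[0,0,0.5],"twist":[0,0,0]},{"linear":[0,0,0.3],"twist":[0,0,0]},{"linear":[0,0,0],"twist":[0,0,0]},{"linear":[0,0,0],"twist":[0,0,0]}]'
python3 -m creep '[{"linear":[0,0,0],"twist":[0,0,0]},{"linear":[0,0,0],"twist":[0,0,0]},{"linear":[0,0,0],"twist":[0,0,0]},{"linear":[0,0,0],"twist":[0,0,0]},{"linear":[0,0,0],"twist":[0,0,0]}]' 0
python3 -m creep '[{"linear":[0,0,-3],"twist":[0,0,0]},{"linear":[0,0,-5],"twist":[0,0,-2.6]},{"linear":[0,0,-4],"twist":[0,0,0]},{"linear":[0,0,0],"twist":[0,0,0]},{"linear":[0,0,0],"twist":[0,0,0]}]' 0
python3 -c "
from h import *
print(go([.4382,-.2056,.1],94.1),tool()[0])"
```

```text
time: 52.45
eef_pos: [0.6725, 0.1318, -0.0185]
eef_rot: [0.001, -0.012, 1.0, 0.0]
ft_force: [-0.2, 0.5, 0.9]
width: 0.866
finger_force: 0.0
time: 52.95
eef_pos: [0.6725, 0.1319, -0.0184]
eef_rot: [0.001, -0.012, 1.0, 0.0]
ft_force: [-0.7, 0.2, 5.5]
width: 0.681
finger_force: 66.4
time: 53.45
eef_pos: [0.6717, 0.1318, 0.1011]
eef_rot: [0.001, -0.035, 0.999, -0.0]
ft_force: [-2.0, 0.5, -0.7]
width: 0.684
finger_force: 65.7
(array([ 25.63, -32.05,   0.06]), array([-0. ,  0.1, -0.1])) [0.67172457 0.13178592 0.10114777]
```

```bash
python3 -m creep '[{"linear":[2.85,-3.56,0],"twist":[0,0,0]},{"linear":[2.85,-3.56,0],"twist":[0,0,0]},{"linear":[2.85,-3.56,0],"twist":[0,0,0]},{"linear":[2.85,-3.56,0],"twist":[0,0,0]},{"linear":[2.85,-3.56,0],"twist":[0,0,0]},{"linear":[2.85,-3.56,0],"twist":[0,0,0]},{"linear":[2.85,-3.56,0],"twist":[0,0,0]},{"linear":[2.85,-3.56,0],"twist":[0,0,0]},{"linear":[2.8,-3.56,0],"twist":[0,0,0]},{"linear":[0,0,0],"twist":[0,0,0]},{"linear":[0,0,0],"twist":[0,0,0]},{"linear":[0,0,0],"twist":[0,0,0]}]' 0 | egrep "pos|wid"
python3 -c "
from h import *
print(go([.4380,-.2056,.0175],94.1),tool()[0])"
```

```text
eef_pos: [0.4375, -0.2043, 0.0989]
width: 0.683
(array([-0.05, -0.15,  8.14]), array([ 0.1, -0.1, -0.1])) [ 0.43754587 -0.20432641  0.09893294]
```

```bash
python3 -m creep '[{"linear":[-0.05,-0.15,3],"twist":[0,0,0]},{"linear":[0,0,3],"twist":[0,0,0]},{"linear":[0,0,1],"twist":[0,0,0]},{"linear":[0,0,0.5],"twist":[0,0,0]},{"linear":[0,0,0],"twist":[0,0,0]},{"linear":[0,0,0],"twist":[0,0,0]},{"linear":[0,0,0],"twist":[0,0,0]}]' 0 | egrep "pos|ft|wid"
python3 -m creep '[{"linear":[0,0,0.2],"twist":[0,0,0]},{"linear":[0,0,0],"twist":[0,0,0]},{"linear":[0,0,0],"twist":[0,0,0]}]' 0 | egrep "pos|ft"
python3 -c "
from h import *
print(go([.4380,-.2056,.0175],94.1),tool()[0])"
```

```text
eef_pos: [0.4393, -0.2073, 0.0258]
ft_force: [0.8, -0.4, -0.7]
width: 0.682
eef_pos: [0.4387, -0.2072, 0.0231]
ft_force: [-0.4, 0.3, -0.9]
(array([0.06, 0.16, 0.56]), array([-0. ,  0. , -0.2])) [ 0.43866184 -0.20715501  0.0230909 ]
```

```bash
python3 -m creep '[{"linear":[0.05,0.15,0.2],"twist":[0,0,0]},{"linear":[0,0,0.1],"twist":[0,0,0]},{"linear":[0,0,0],"twist":[0,0,0]},{"linear":[0,0,0],"twist":[0,0,0]}]' 0 | egrep "pos|ft"
python3 -m creep '[{"linear":[0,0,0.15],"twist":[0,0,0]},{"linear":[0,0,0],"twist":[0,0,0]},{"linear":[0,0,0],"twist":[0,0,0]}]' 0 | egrep "pos|ft"
python3 -m creep '[{"linear":[0,0,0.1],"twist":[0,0,0]},{"linear":[0,0,0],"twist":[0,0,0]},{"linear":[0,0,0],"twist":[0,0,0]}]' 0 | egrep "pos|ft"
```

```text
eef_pos: [0.438, -0.2055, 0.0198]
ft_force: [0.0, -0.4, -0.7]
eef_pos: [0.438, -0.2055, 0.0183]
ft_force: [-0.3, -0.4, -0.5]
eef_pos: [0.4381, -0.2056, 0.0175]
ft_force: [0.2, 0.4, 1.4]
```

```bash
python3 -m creep '[{"linear":[0,0,0.05],"twist":[0,0,0]},{"linear":[0,0,0],"twist":[0,0,0]}]' 0 | egrep "pos|ft"
python3 -m creep '[{"linear":[0,0,0],"twist":[0,0,0]},{"linear":[0,0,0],"twist":[0,0,0]},{"linear":[0,0,0],"twist":[0,0,0]},{"linear":[0,0,0],"twist":[0,0,0]},{"linear":[0,0,-3],"twist":[0,0,0]},{"linear":[0,0,-5],"twist":[0,0,0]},{"linear":[0,0,-5],"twist":[0,0,0]},{"linear":[-3,3,-5],"twist":[0,0,0]},{"linear":[-4,2,-2],"twist":[0,0,0]},{"linear":[-3,3,0],"twist":[0,0,0]},{"linear":[0,0,0],"twist":[0,0,0]},{"linear":[0,0,0],"twist":[0,0,0]}]' 8.2
python3 - <<'E'
from h import *
c,w=shot("wrist","q");w=w.astype(int)
for th in(165,185):
    for a in rect(c,w,w.min(2)>th,.054,2500,9000): print(th,a)
c,i=shot("side","q");i=i.astype(int)
print("side",rect(c,0,i.min(2)>190,.054,2500,9000)[:4])
print(tool()[0])
E
```

```text
eef_pos: [0.4381, -0.2056, 0.0175]
ft_force: [-0.5, 1.3, 7.4]
time: 58.05
eef_pos: [0.5252, -0.1255, 0.2045]
eef_rot: [-0.001, -0.036, 0.999, 0.0]
ft_force: [0.0, -0.7, -0.2]
width: 0.961
finger_force: 0.0
165 (488.0, 141.3, 125.1, 115.3, 8.2, 3840, (np.float64(590.0), np.float64(153.0)))
165 (439.0, -206.1, 91.4, 59.7, 4.8, 5193, (np.float64(234.0), np.float64(68.0)))
185 (487.7, 141.5, 123.5, 114.7, 8.1, 2997, (np.float64(591.0), np.float64(156.0)))
185 (438.7, -206.0, 90.7, 58.7, 4.7, 5076, (np.float64(234.0), np.float64(67.0)))
side [(438.0, -207.0, 90.4, 60.1, 4.2, 4978, (np.float64(329.0), np.float64(266.0))), (665.1, 261.3, 86.9, 83.0, 26.1, 5653, (np.float64(309.0), np.float64(143.0)))]
[ 0.52427587 -0.1265884   0.20418107]
```

The stack is flush: all tiers at about (438.5,-206), yaw 4.2–4.7°. Last I'll check the tray and the bench.

```bash
python3 -m creep '[{"linear":[-1.4,4.3,-1.2],"twist":[0,0,0]},{"linear":[-1.4,4.3,-1.2],"twist":[0,0,0]},{"linear":[-1.4,4.3,-1.2],"twist":[0,0,0]},{"linear":[-1.4,4.3,-1.2],"twist":[0,0,0]},{"linear":[-1.4,4.3,-1.2],"twist":[0,0,0]},{"linear":[-1.4,4.3,-1.2],"twist":[0,0,0]},{"linear":[-1.4,4.3,-1.2],"twist":[0,0,0]},{"linear":[0,0,0],"twist":[0,0,0]},{"linear":[0,0,0],"twist":[0,0,0]},{"linear":[0,0,0],"twist":[0,0,0]}]' |egrep pos
python3 - <<'E'
from h import *
c,w=shot("wrist","r");cs,s=shot("side","r")
q=proj(c,[[.4895,.217,.003]])[0];print(q)
for n,cc,i in(("w",c,w),("s",cs,s)):
    i=i.astype(int)
    for a in rect(cc,0,i.max(2)<75,.009,450,1400):
        if abs(a[0]-490)<90 and abs(a[1]-217)<120: print(n,"dark",a[:5])
x,y=np.clip(q.astype(int),[150,110],[490,290])
cv2.imwrite("pics/fin.png",np.hstack([cv2.resize(w[y-110:y+110,x-150:x+150],(480,352),interpolation=cv2.INTER_CUBIC),cv2.resize(s[120:320,220:400],(317,352),interpolation=cv2.INTER_CUBIC)])[:,:,::-1])
E
```

```text
eef_pos: [0.6018, 0.1786, 0.2878]
[356.97145378  62.29094228]
w dark (549.3, 135.3, 33.4, 28.3, -81.4)
w dark (478.8, 155.9, 32.6, 29.2, -81.8)
w dark (468.5, 214.8, 33.3, 30.0, -83.1)
w dark (461.1, 273.4, 35.1, 29.6, -82.6)
w dark (434.5, 321.7, 48.7, 21.9, 8.0)
s dark (477.6, 152.4, 35.4, 26.6, -83.8)
s dark (546.2, 130.3, 35.2, 24.4, -86.9)
s dark (468.7, 211.2, 35.2, 27.3, -83.7)
s dark (459.8, 268.5, 38.9, 28.0, -84.3)
```

View pics/fin.png

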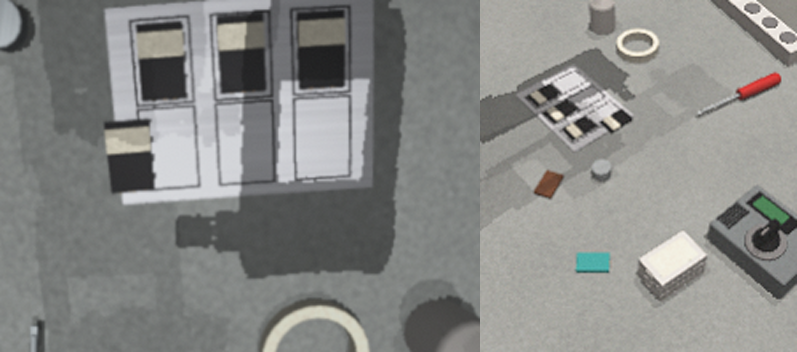

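The final picture shows three near cells filled correctly and the stack flush. The fourth battery has been knocked about 3 cm aside to about (536,133), so I'll regrasp it and put it back in far3.

```bash
python3 -c "
from h import *
print(go([.536,.133,.06],98.2),tool()[0])"
```

```text
(array([ 6.84, -4.09, 22.83]), array([-0. , -0.1, -4.4])) [0.60204302 0.17846066 0.28811412]
```

```bash
python3 -m creep '[{"linear":[2.3,-1.37,3],"twist":[0,0,0]},{"linear":[2.3,-1.37,3.5],"twist":[0,0,0]},{"linear":[2.3,-1.37,4],"twist":[0,0,-4.4]},{"linear":[0,0,4.5],"twist":[0,0,0]},{"linear":[0,0,4.5],"twist":[0,0,0]},{"linear":[0,0,3],"twist":[0,0,0]},{"linear":[0,0,0],"twist":[0,0,0]},{"linear":[0,0,0],"twist":[0,0,0]},{"linear":[0,0,0],"twist":[0,0,0]}]' 5.4 | egrep "pos|wid"
python3 -c "
from h import *
print(go([.536,.132,-.0165],98.2),tool()[0])"
```

```text
eef_pos: [0.5383, 0.1344, 0.0658]
width: 0.632
(array([ 0.29, -0.2 ,  8.23]), array([-0. ,  0.2,  0.1])) [0.53825613 0.13441431 0.06579607]
```

```bash
python3 -m creep '[{"linear":[0.3,-0.2,2],"twist":[0,0,0]},{"linear":[0,0,3],"twist":[0,0,0]},{"linear":[0,0,1.5],"twist":[0,0,0]},{"linear":[0,0,0.8],"twist":[0,0,0]},{"linear":[0,0,0.5],"twist":[0,0,0]},{"linear":[0,0,0.3],"twist":[0,0,0]},{"linear":[0,0,0],"twist":[0,0,0]},{"linear":[0,0,0],"twist":[0,0,0]}]' 5.2 | egrep "pos|ft"
python3 -m creep '[{"linear":[0,0,0],"twist":[0,0,0]},{"linear":[0,0,0],"twist":[0,0,0]},{"linear":[0,0,0],"twist":[0,0,0]},{"linear":[0,0,0],"twist":[0,0,0]},{"linear":[0,0,0],"twist":[0,0,0]}]' 0
python3 -m creep '[{"linear":[0,0,-2],"twist":[0,0,0]},{"linear":[0,0,-2],"twist":[0,0,0]},{"linear":[0,0,0],"twist":[0,0,0]},{"linear":[0,0,0],"twist":[0,0,0]}]' 0
python3 -c "
from h import *
print(go([.5295,.162,.024],97.9),tool()[0])"
```

```text
eef_pos: [0.5345, 0.1325, -0.0163]
ft_force: [0.5, 0.1, 0.2]
time: 61.45
eef_pos: [0.5344, 0.1324, -0.0161]
eef_rot: [0.001, -0.073, 0.997, -0.0]
ft_force: [-0.0, 1.2, 4.9]
width: 0.361
finger_force: 59.0
time: 61.85
eef_pos: [0.5342, 0.1324, 0.0232]
eef_rot: [0.001, -0.073, 0.997, -0.0]
ft_force: [0.4, -0.3, -0.0]
width: 0.367
finger_force: 59.6
(array([ 0.03,  2.99, -0.08]), array([-0. ,  0.1,  0.5])) [0.53419099 0.13243921 0.02323308]
```

```bash
python3 -m creep '[{"linear":[0.1,1.5,0],"twist":[0,0,0]},{"linear":[0,1.5,0],"twist":[0,0,0]},{"linear":[0,0,2],"twist":[0,0,0]},{"linear":[0,0,1.2],"twist":[0,0,0]},{"linear":[0,0,0.3],"twist":[0,0,0]},{"linear":[0,0,0],"twist":[0,0,0]},{"linear":[0,0,0],"twist":[0,0,0]}]' 0 | egrep "pos|ft"
python3 -m creep '[{"linear":[0,0,0.15],"twist":[0,0,0]},{"linear":[0,0,0],"twist":[0,0,0]},{"linear":[0,0,0],"twist":[0,0,0]}]' 0 | egrep "pos|ft"
python3 -m creep '[{"linear":[0,0,0.15],"twist":[0,0,0]},{"linear":[0,0,0],"twist":[0,0,0]},{"linear":[0,0,0],"twist":[0,0,0]}]' 0 | egrep "pos|ft"
```

```text
eef_pos: [0.5287, 0.162, -0.012]
ft_force: [0.3, -0.3, -0.1]
eef_pos: [0.5289, 0.1619, -0.0132]
ft_force: [-0.4, -0.4, -0.6]
eef_pos: [0.5286, 0.1619, -0.015]
ft_force: [0.3, -0.4, -0.7]
```

```bash
python3 -m creep '[{"linear":[0,0,0.1],"twist":[0,0,0]},{"linear":[0,0,0],"twist":[0,0,0]},{"linear":[0,0,0],"twist":[0,0,0]}]' 0 | egrep "pos|ft"
python3 -m creep '[{"linear":[0,0,0],"twist":[0,0,0]},{"linear":[0,0,0],"twist":[0,0,0]},{"linear":[0,0,0],"twist":[0,0,0]}]' 4.2
python3 -m creep '[{"linear":[0,0,-2],"twist":[0,0,0]},{"linear":[0,0,-5],"twist":[0,0,0]},{"linear":[0,0,-5],"twist":[0,0,0]},{"linear":[-3,0,-4],"twist":[0,0,0]},{"linear":[-4,0,-4],"twist":[0,0,0]},{"linear":[0,0,-5],"twist":[0,0,0]},{"linear":[0,0,-5],"twist":[0,0,0]},{"linear":[0,0,0],"twist":[0,0,0]},{"linear":[0,0,0],"twist":[0,0,0]},{"linear":[0,0,0],"twist":[0,0,0]}]' 5 | egrep pos
python3 - <<'E'
from h import *
c,w=shot("wrist","s");cs,s=shot("side","s")
for n,cc,i in(("w",c,w),("s",cs,s)):
    i=i.astype(int)
    for a in rect(cc,0,i.max(2)<75,.009,450,1400):
        if abs(a[0]-490)<90 and abs(a[1]-217)<120: print(n,"dark",a[:5])
ct,t=shot("top","s");i=s.astype(int)
print("side",rect(cs,0,i.min(2)>190,.054,2500,9000)[:3])
E
```

```text
eef_pos: [0.5287, 0.162, -0.016]
ft_force: [-0.2, -0.5, 0.7]
time: 63.75
eef_pos: [0.5285, 0.162, -0.016]
eef_rot: [-0.0, -0.073, 0.997, -0.0]
ft_force: [-0.8, 0.7, -0.3]
width: 0.494
finger_force: 0.0
eef_pos: [0.5919, 0.1713, 0.2779]
w dark (543.9, 164.7, 30.7, 27.6, -81.6)
w dark (460.6, 273.8, 34.8, 29.3, -80.9)
w dark (478.4, 156.1, 31.8, 28.1, -81.6)
w dark (468.9, 214.8, 33.2, 29.2, -81.0)
s dark (478.2, 152.7, 35.3, 29.1, -81.8)
s dark (540.9, 160.0, 36.1, 24.9, -85.3)
s dark (470.0, 211.4, 35.2, 29.8, -83.7)
s dark (459.7, 269.6, 36.7, 28.0, -84.3)
side [(437.1, -206.9, 88.9, 59.5, 4.8, 4963, (np.float64(329.0), np.float64(266.0))), (664.1, 261.2, 84.3, 80.4, 57.9, 5123, (np.float64(309.0), np.float64(144.0)))]
```

```bash
python3 -c "
from plant import arm
print(arm.close_job())"
```

```text
the job is handed in; nothing more can be done
None
```

The job is handed in, with no result returned: the knob is at its off stop, four batteries are in near1–near3 and far3 (far3's was knocked aside and put back), and the three cases are stacked flush.

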